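# Milling balls into the ultrasonic bath

## Task

Scoop the three steel milling balls out of the tray with the scoop, clear of the tray, and tip all three into the dip basket; then set the scoop down level on the bench or in its tray. Take the basket by its bar and lower it, level, through the slot in the bath's lid until its low rim is sunk a little below the lid's top, and finish holding it there: still gripped, hanging freely and off the bath's floor, with all three balls in it. Leave the other things on the bench alone.

Things in the scene. Friction and masses are not known exactly. Their poses are not given: they have to be found in the camera images.
- tray: Fixed white channel tray, 212 (x) by 70 mm (y); origin: centre of underside. Inside 200 x 62 mm, floor 4 mm above the bench, walls to 24 mm. At the far (+x) end a 45 degree slope rises from the floor at x = +80 mm to x = +100 (z 24), then an upright end stop to z = 50. The scoop lies in the near (-x) half, mouth to +x; three balls lie loose between mouth and slope.
- scoop: Aluminium scoop in line with the tray. Pan 70 mm long (x -35 to +35), 58 wide (54 inside), floor 2 mm thick; side and back walls to 20 mm, side walls end 10 mm short of the lip. A foot under the handle reaches back to x = -75. Origin: centre of the pan's underside, x to the mouth, z up. 2 mm play in the tray each side.
- scoop_grip (a point): Grip point on the scoop's handle, an upright black tab behind the pan: 10 mm thick (scoop y), 26 mm long (x -73 to -47), its top 65 mm above the scoop's underside. The point is 60 mm behind the origin and 47 mm above the underside. Axes as the scoop's.
- scoop_lip (a point): Middle of the scoop's front lip, at its underside (35 mm in front of the origin). Axes as the scoop's.
- ball0_center (a point): Centre of a loose steel milling ball, 15 mm across, 14 g (one of three alike). Pushed by the scoop, the balls climb the tray's slope ahead of the lip; they come aboard when the lip follows up the slope to the end stop. They roll easily out of a pan that is not tilted back.
- ball1_center (a point): Centre of a loose steel milling ball, 15 mm across, 14 g (one of three alike). Pushed by the scoop, the balls climb the tray's slope ahead of the lip; they come aboard when the lip follows up the slope to the end stop. They roll easily out of a pan that is not tilted back.
- ball2_center (a point): Centre of a loose steel milling ball, 15 mm across, 14 g (one of three alike). Pushed by the scoop, the balls climb the tray's slope ahead of the lip; they come aboard when the lip follows up the slope to the end stop. They roll easily out of a pan that is not tilted back.
- basket: Stainless dip basket on the bench, 0.24 kg; origin: centre of underside. Body 40 (x) by 70 mm (y), open on top, walls 2 mm (inside 36 x 66), floor 3 mm. Walls 55 mm high, but the +x wall (splash wall, away from the robot) 70 mm. Two thin straps, at the middle of the 40 mm sides, carry a cross bar over the basket.
- basket_rim (a point): Centre of the basket's mouth, 55 mm above its underside, level with the low rim. Axes as the basket's.
- basket_bar (a point): Centre of the basket's cross bar, to lift it by: 10 x 10 mm, along the basket's y, 70 mm long, 115 mm above its underside (60 mm above the rim).
- bath: Fixed ultrasonic bath, 180 (x) by 200 mm (y), lid top 130 mm high; origin: centre of underside. One slot in the lid's middle, 42 (x) by 72 mm (y): 2 mm more than the basket each way. Lid 6 mm thick; raised lips at 45 degrees, 6 mm high and wide, lead into the slot all round. Hollow and dry; inner floor 110 mm below the lid's top.
- bath_slot (a point): Centre of the slot, in the plane of the lid's top. Its y axis runs along the slot's long side, z up.
- beaker: Bystander: an empty glass beaker, 52 mm across, 62 high (mm). Leave it alone.
- reagent: Bystander: a glass reagent bottle with a cap, 72 mm across, 130 high (mm). Leave it alone.
- bottle_cap: Bystander: a loose white bottle cap, 32 mm across, 14 high, lying in front of the basket (mm). Leave it alone.
- mouse: Bystander: a black computer mouse, 100 x 60 x 32 (mm). Leave it alone.
- vial_rack: Bystander: a blue vial rack, 90 x 160 x 30 (mm). Leave it alone.
- column: Bystander: a steel chromatography column, lying, 180 long, 20 thick (mm). Leave it alone.
- wrench: Bystander: a small open-ended wrench, lying, 150 long (mm). Leave it alone.
Things that resemble listed ones, but are neither listed nor needed, are in the scene too. What is shaped like the basket but red is not meant. Leave any green look-alike of the scoop alone.

How it is judged:
By the outcome, as a careful person would: the job done as asked, in the order asked, and still so for the second after the job is handed in, while the arm keeps its last pose, push and grip.
It also fails if it takes over 72 s, if anything falls off the work surface, if the arm or the gripper's body presses on something with over 40 N, if the wrist force passes 120 N, or if a joint passes its speed limit or range.

## Robot

A 7-joint arm with a two-finger parallel gripper is mounted at the origin on the work surface. World frame = base frame: x ahead of the robot, y to its left, z up, the work surface at z = 0. Lengths are in m, angles in rad, forces in N, time in s.
With the tool pointing down it reaches from about 0.4 to 0.85 m from the base axis. Payload 4.5 kg.
Tool frame: the origin (TCP) lies midway between the tips of the shut fingers; the grasp point (between the pads) lies 19 mm behind it; z points along the fingers, y is the line along which they close (so a half turn about z gives the same grasp; the last joint's range is limited). The gripper opens to 88 mm and grips with 3 to 60 N. Pads are 18 mm wide; open, the fingers measure 123 mm over their backs; the gripper's body (75 mm by 187 mm) begins 45 mm behind the grasp point.
Start: joints at [1.228, 0.689, -0.195, 1.565, 0.157, 0.902, -0.215], TCP at [0.23, -0.581, 0.239] pointing down, gripper open.
Joint ranges: [-3.01, 3.01], [-0.46, 2.08], [-1.47, 1.51], [0.13, 2.56], [-1, 4.14], [0.04, 2.09], [-2.66, 2.66]. Speed limits (rad/s): [2.57, 2.57, 3.14, 3.14, 3.14, 3.14, 3.14].

## Interface

Orientations are given as a 3x3 rotation matrix whose columns are the frame's x, y, z axes.
In Python, from station import robot gives the robot as it stands. The module is installed in compiled form; this text tells all that it offers.
- The arm moves only by the tool arm_command, never from a script. Its argument "deltas" is a list that holds one entry, the list of rows, each a list of 4 numbers: the shift along the tool's x, y, z in m, then the turn about the tool's z in degrees. In form: [[[x, y, z, twist], ...]]. A call has 1 to 20 rows; each row shifts and turns the commanded pose from where the row before left it, along the tool's axes as they then stand; what a row does not reach is not made up. A row lasts 1/12 s, in which the tool goes at most 41.7 mm and 7.16 degrees, less where a joint would pass 70% of its speed; a pose out of reach is approached as far as the arm can. A call with a gripper value outside its range is refused whole. "jaw" is the closure, from -1 (fully open) to 1 (shut), set as the call begins (left out, the last holds). The fingers move at their own pace and stop on an object; "grip_force" is the grip in N (left out, the last holds). Time passes only in rows, so rows that do not move let the fingers close. It gives the time, the measured TCP pose, the force, the opening and the grip force at its end, in the units of the state.
- robot.state(): the state, without advancing time (a new reading comes with each control period).
- robot.capture(name): name is "scene" or "top" or "wrist"; returns the picture (480x640x3 uint8, red, green, blue); there is no depth.
- robot.camera_params(name): a dict with "mtx" (3x3 intrinsics, pixels), "T" (4x4, takes a point from camera to world coordinates); the wrist camera has in their place "mount" (4x4, takes a point from camera to tool coordinates, whose origin is the TCP and whose axes are the flange's). Camera axes: x right, y down, z forward; pixel columns grow to the right and rows downward; lengths in m; the calibration is good to about 2 mm. A picture is of the moment at which its call begins: read the wrist's pose just before it. camera_params takes no time and is no camera call.
- robot.sign_off(): hands the job in; it is judged then, once.
The state is a dict: "time": time; "joint_positions": joint angles; "joint_vel": joint speeds; "effort": joint torques, N m; "eef_pos": TCP position; "orientation": TCP orientation; "ft_force": force on the tool from outside, world axes, zero at the start; "moment": the same for the moment, N m; "opening": finger opening in m; "grasp_force": force on a finger pad.
Only numpy, scipy, OpenCV 4.12 (cv2) and the standard library are available. Lean on these libraries where they do the work, as an engineer would, in place of code of your own. Each camera call takes 0.05 s, during which the arm holds its last target. There are 200 camera calls.

## Working session

There is one attempt and no reset: what is moved stays moved. The work goes in short steps, Python scripts to look and compute and a tool call to move; the robot and the scene stay as the last step left them, time stands still between calls to the robot, and variables do not carry over. Pictures are saved under pics/ and viewed, at most 10 in all, crops included, and the job is handed in when it is done.

Besides the shell and the picture viewer there is one more tool, called after ">>>" as name(argument=value, ...), one argument or row to a line, values as JSON. arm_command: Moves the arm, as the interface text tells. Its arguments: {"type":"object","properties":{"deltas":{"type":"array"},"jaw":{"type":"number"},"grip_force":{"type":"number"}},"required":["deltas"]}

```bash
mkdir -p pics
python3 - <<'E'
from station import robot
import cv2,numpy as np
s=robot.state();print(s['time'],s['eef_pos'],np.round(s['orientation'],3),s['opening'])
for n in('scene','top'):
    im=robot.capture(n);cv2.imwrite(f'pics/{n}0.png',im[:,:,::-1])
    p=robot.camera_params(n);print(n,np.round(p['mtx'],1).tolist(),np.round(p['T'],4).tolist())
print(np.round(robot.camera_params('wrist')['mount'],4).tolist(),robot.camera_params('wrist')['mtx'].tolist())
E
```

```text
0.0 [ 0.2296774  -0.58059497  0.23790361] [[ 0.93   0.368 -0.001]
 [ 0.368 -0.93   0.002]
 [-0.    -0.002 -1.   ]] 0.08826663056946968
scene [[451.8, 0.0, 310.4], [0.0, 451.8, 239.8], [0.0, 0.0, 1.0]] [[-0.7747, 0.4027, -0.4875, 1.1645], [0.632, 0.469, -0.6169, 0.7635], [-0.0198, -0.786, -0.6179, 0.8716], [0.0, 0.0, 0.0, 1.0]]
top [[523.7, 0.0, 320.2], [0.0, 523.7, 229.5], [0.0, 0.0, 1.0]] [[0.0081, -0.9827, 0.1851, 0.2827], [-0.9996, -0.0133, -0.0264, 0.0132], [0.0284, -0.1848, -0.9824, 1.4783], [0.0, 0.0, 0.0, 1.0]]
[[0.0007, -0.9537, -0.3009, 0.078], [1.0, 0.0008, -0.0002, -0.0003], [0.0005, -0.3009, 0.9537, -0.1458], [0.0, 0.0, 0.0, 1.0]] [[337.2256731814066, 0.0, 320.72768543030446], [0.0, 337.2256731814066, 241.9387677531403], [0.0, 0.0, 1.0]]
```

View pics/scene0.png

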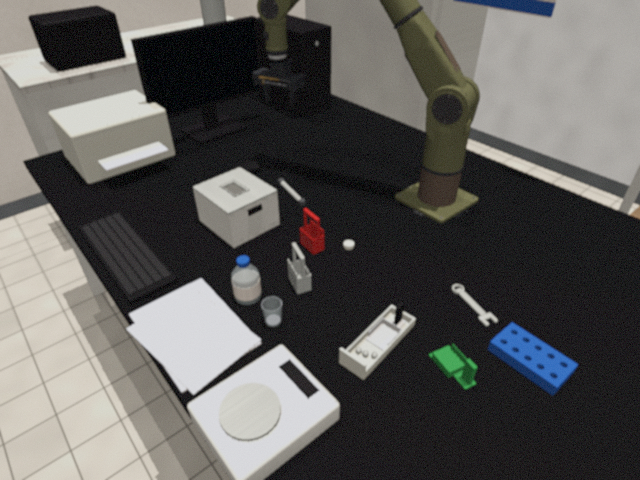

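View pics/top0.png

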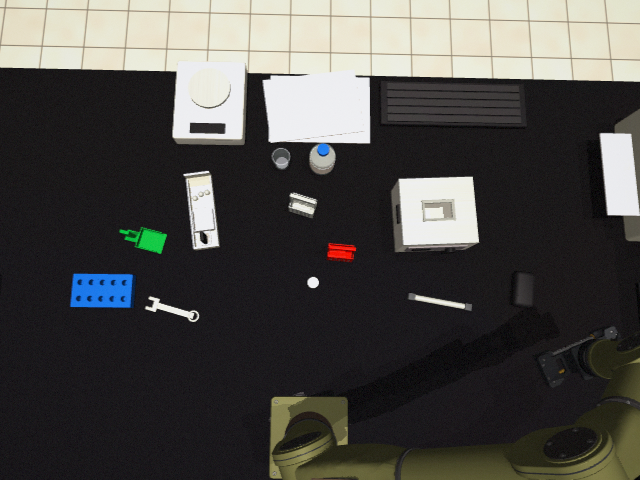

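Scene: bath at (235,205), grey basket (299,270), red decoy (312,235), tray with scoop (378,340), green decoy (455,365). In the top view: tray (201,210), basket (303,204), bath (435,213), with +x up and +y left. I'll measure these more closely next.

```bash
cat > h.py <<'E'
from station import robot
import cv2,numpy as np
def cam(n,st=None):
    p=robot.camera_params(n)
    if n=='wrist':
        st=st or robot.state();W=np.eye(4);W[:3,:3]=st['orientation'];W[:3,3]=st['eef_pos']
        return p['mtx'],W@p['mount']
    return p['mtx'],p['T']
def cast(c,uv,z):
    K,T=c;uv=np.atleast_2d(np.float64(uv))
    d=np.c_[uv,np.ones(len(uv))]@np.linalg.inv(K).T@T[:3,:3].T
    o=T[:3,3];return o+d*((z-o[2])/d[:,2])[:,None]
def proj(c,P):
    K,T=c;q=(np.atleast_2d(P)-T[:3,3])@T[:3,:3]@K.T;return q[:,:2]/q[:,2:]
def tri(c1,a,c2,b):
    A=[];y=[]
    for c,uv in((c1,a),(c2,b)):
        K,T=c;d=T[:3,:3]@np.linalg.inv(K)@np.r_[uv,1];d/=np.linalg.norm(d);M=np.eye(3)-np.outer(d,d);A.append(M);y.append(M@T[:3,3])
    return np.linalg.lstsq(np.vstack(A),np.hstack(y),rcond=None)[0]
E
python3 - <<'E'
from h import *
im=cv2.imread('pics/top0.png');c=cam('top')
cv2.imwrite('pics/c1.png',cv2.resize(im[160:260,175:335],None,fx=5,fy=5,interpolation=cv2.INTER_CUBIC))
hsv=cv2.cvtColor(im,cv2.COLOR_BGR2HSV)
m=((hsv[:,:,2]>70)&(hsv[:,:,1]<110)).astype(np.uint8)
n,l,s,ce=cv2.connectedComponentsWithStats(m)
for i in range(1,n):
    if 60<s[i,4]<12000:
        r=cv2.minAreaRect(np.argwhere(l==i)[:,::-1].astype(np.float32));print(s[i],np.round(r[0],1),np.round(r[1],1),round(r[2],1),cast(c,r[0],0.03).round(3))
E
```

```text
[ 599  109   41  132 3845] [619.  174.5] [131.  40.] 90.0 [[ 0.731 -0.897  0.03 ]]
[272 148  19  21 282] [281. 158.] [18. 20.] 0.0 [[0.764 0.089 0.03 ]]
[ 183  171   37   79 2022] [201.4 210. ] [77.4 27.8] 82.9 [[0.607 0.31  0.03 ]]
[ 391  176   89   76 5804] [434.9 213.4] [73.2 86.3] 88.1 [[ 0.607 -0.352  0.03 ]]
[288 192  30  26 494] [301.1 204.3] [28.7 19.4] 17.4 [[0.627 0.029 0.03 ]]
[307 277  12  11 111] [312.5 282. ] [10. 11.] 90.0 [[ 0.408 -0.006  0.03 ]]
[408 293  64  18 376] [439.8 301.4] [63.8  6.4] 10.4 [[ 0.358 -0.358  0.03 ]]
[145 296  55  26 434] [172.3 309.4] [54.4 14.1] 15.9 [[0.329 0.374 0.03 ]]
[630 382  10  17  71] [634.5 390. ] [16.  9.] 90.0 [[ 0.125 -0.88   0.03 ]]
[ 269  397  126   83 3755] [331.5 438. ] [ 82. 125.] 90.0 [[ 0.   -0.06  0.03]]
[574 416  66  64 880] [615.9 454.2] [39.6 81.7] 47.2 [[-0.038 -0.813  0.03 ]]
[401 462 118  18 828] [459.5 470.5] [ 17. 117.] 90.0 [[-0.079 -0.394  0.03 ]]
[553 465  25  15 106] [565. 472.] [14. 24.] 90.0 [[-0.083 -0.673  0.03 ]]
[615 466  25  13  90] [627. 472.] [12. 24.] 90.0 [[-0.083 -0.838  0.03 ]]
```

View pics/c1.png

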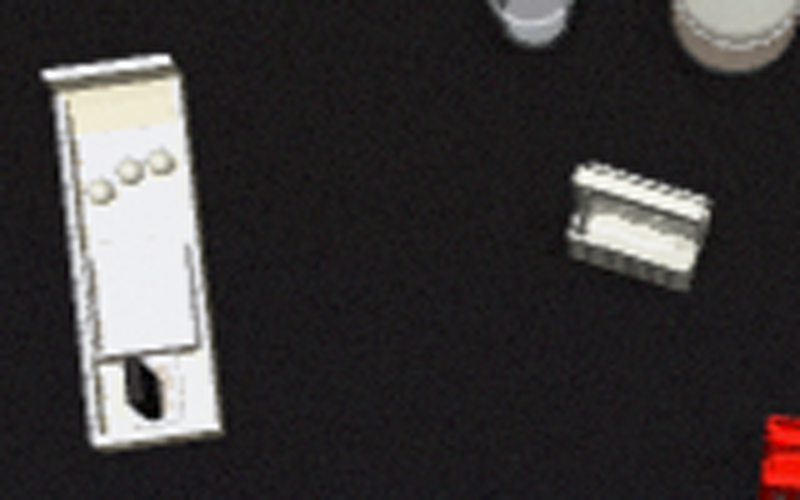

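Top view crop: balls at about (95,190), (128,172) and (162,160), and the tab at (145,390). The tray's yaw is about +7°, and the basket's wall is the far side. I'll hover over the tray.

>>> arm_command(
  deltas=[
    [[0.0287,-0.0227,0,0],[0.0287,-0.0227,0,0],[0.0287,-0.0227,0,0],[0.0287,-0.0227,0,0],[0.0287,-0.0227,0,0],[0.0287,-0.0227,0,0],[0.0287,-0.0227,0,0],[0.0287,-0.0227,0,0],[0.0287,-0.0227,0,0],[0.0287,-0.0227,0,0],[0.0287,-0.0227,0,0],[0.0287,-0.0227,0,0],[0.0198,-0.0306,0,0],[0.0198,-0.0306,0,0],[0.0198,-0.0306,0,0],[0.0198,-0.0306,0,0],[0.0198,-0.0306,0,0],[0.0198,-0.0306,0,0],[0.0198,-0.0306,0,0],[0.0198,-0.0306,0,0]],
  ],
  jaw=-1,
)

```text
time: 1.77
eef_pos: [0.507, 0.0865, 0.2385]
orientation: [[0.93, 0.368, -0.001], [0.368, -0.93, -0.0], [-0.001, 0.0, -1.0]]
ft_force: [0.6, -0.4, -0.7]
opening: 0.0882
grasp_force: 0.0
```

Run:
```python
from h import *
import json
s=robot.state();im=robot.capture('wrist');cv2.imwrite('pics/w1.png',im[:,:,::-1])
np.savez('w1.npz',R=s['orientation'],p=s['eef_pos']);print(s['eef_pos'],proj(cam('wrist',s),[[.627,.029,.03],[.607,-.352,.13]]))
```

```text
[0.50698365 0.08650209 0.23849058] [[419.73818468 122.31073697]
 [844.32196845 316.53232997]]
```

>>> arm_command(
  deltas=[
    [[0.0198,-0.0305,0,0],[0.0198,-0.0305,0,0],[0.0198,-0.0305,0,0],[0.0198,-0.0305,0,0],[0.0198,-0.0305,0,0],[0.0198,-0.0305,0,0],[0,0,0,5],[0,0,0,5],[0,0,0,4.6],[0,0,0,0],[0,0,0,0]],
  ],
)

```text
time: 2.73
eef_pos: [0.5501, 0.2983, 0.2383]
orientation: [[0.992, 0.124, -0.001], [0.124, -0.992, -0.001], [-0.001, 0.001, -1.0]]
ft_force: [0.4, 0.3, 0.6]
opening: 0.0881
grasp_force: 0.0
```

Run:
```python
from h import *
s=robot.state();im=robot.capture('wrist');cv2.imwrite('pics/w2.png',im[:,:,::-1])
np.savez('w2.npz',R=s['orientation'],p=s['eef_pos']);print(s['eef_pos'],np.round(s['orientation'],3))
cv2.imwrite('pics/w12.png',cv2.resize(np.hstack([cv2.imread('pics/w1.png'),cv2.imread('pics/w2.png')]),(800,300)))
```

```text
[0.55010214 0.29831582 0.23832705] [[ 0.992  0.124 -0.001]
 [ 0.124 -0.992 -0.001]
 [-0.001  0.001 -1.   ]]
```

View pics/w12.png

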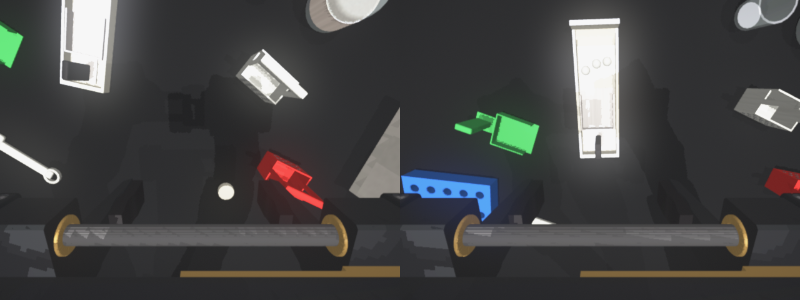

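Left panel shows the basket (270,75), red decoy and cap (226,191). The right panel shows the tray (597,90) with the tab at (598,146).

Run:
```python
from h import *
im=cv2.imread('pics/w2.png')
a=im[25:145,260:365];b=im[140:260,260:365]
cv2.imwrite('pics/c2.png',cv2.resize(np.hstack([a,b]),None,fx=3.8,fy=3.8,interpolation=cv2.INTER_CUBIC))
d=np.load('w2.npz');c=cam('wrist',dict(orientation=d['R'],eef_pos=d['p']))
g=cv2.cvtColor(im,cv2.COLOR_BGR2GRAY)
m=(g>110).astype(np.uint8);m[:, :260]=0;m[:,370:]=0;m[262:]=0
cs=cv2.findContours(m,cv2.RETR_EXTERNAL,cv2.CHAIN_APPROX_NONE)[0];k=max(cs,key=cv2.contourArea)
q=cv2.approxPolyDP(k,5,True)[:,0];print(q.tolist())
P=cast(c,q,.024);print(P.round(4).tolist())
# side edges: leftmost/rightmost in each row, cast on z=.024
L=[];R=[]
for v in range(60,245):
    u=np.flatnonzero(m[v]);L.append((u[0],v));R.append((u[-1]+1,v))
for E in(L,R):
    p=cast(c,E,.024);vx,vy,x0,y0=cv2.fitLine(p[:,:2].astype(np.float32),cv2.DIST_HUBER,0,.01,.01).ravel()
    print('yaw',np.degrees(np.arctan(vy/vx)),'y at x=.6',y0+(.6-x0)*vy/vx)
t=((g<70)).astype(np.uint8);t=t&cv2.drawContours(np.zeros_like(t),[cv2.convexHull(k)],-1,1,-1)
n,l,s,ce=cv2.connectedComponentsWithStats(t)
for i in range(1,n):
    if s[i,4]>40:
        print(s[i]);qq=np.argwhere(l==i)[:,::-1]
        r=cv2.minAreaRect(qq.astype(np.float32));print(r,cast(c,cv2.boxPoints(r),.069).round(4).tolist())
```

```text
[[351, 29], [270, 32], [288, 253], [312, 252], [315, 216], [321, 218], [322, 252], [350, 251]]
[[0.7248, 0.292, 0.024], [0.713, 0.3668, 0.024], [0.4969, 0.3292, 0.024], [0.5014, 0.3024, 0.024], [0.5432, 0.304, 0.024], [0.5418, 0.2972, 0.024], [0.5028, 0.2911, 0.024], [0.508, 0.2599, 0.024]]
yaw 9.087903 y at x=.6 0.3460769
yaw 8.706296 y at x=.6 0.27286252
```

View pics/c2.png

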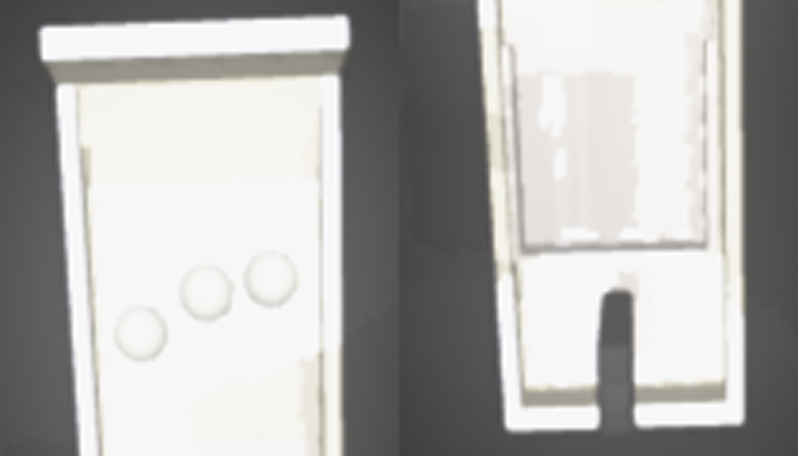

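The crop shows the scoop lying against the tray axis, with the tab's top face from full-image about (317,231) down to (317,254).

Run:
```python
from h import *
im=cv2.imread('pics/w2.png');g=cv2.cvtColor(im,cv2.COLOR_BGR2GRAY)
d=np.load('w2.npz');c=cam('wrist',dict(orientation=d['R'],eef_pos=d['p']))
print(g[222:266:2,317],g[240,304:330],g[250,304:330])
print(cast(c,[[312.3,232],[322.2,232],[312.4,250],[322.2,250]],.069).round(4).tolist())
a=np.radians(9);ex=np.array([np.cos(a),np.sin(a)]);ey=np.array([-ex[1],ex[0]]);o=np.array([.6072,.3111])
print('balls',[((cast(c,[[260+u/3.8,25+v/3.8]],.0115)[0,:2]-o)@np.c_[ex,ey]).round(4) for u,v in((141,333),(207,292),(271,278))])
print('pan back',[((cast(c,[[260+(u-399)/3.8,140+v/3.8]],z)[0,:2]-o)@np.c_[ex,ey]).round(4) for u,v,z in((522,248,.024),(706,245,.024))])
print('endstop top',[((cast(c,[[260+u/3.8,25+v/3.8]],.05)[0,:2]-o)@np.c_[ex,ey]).round(4) for u,v in((40,28),(348,16),(50,62),(345,50))])
for x,z in((-.06,.069),(.1,.024)): print(o+ex*x, proj(c,np.r_[o+ex*x,z]))
for u,v in((312.3,232),(322.2,232),(312.4,250),(322.2,250)): print(((cast(c,[[u,v]],.069)[0,:2]-o)@np.c_[ex,ey]).round(4))
```

```text
[ 92  91  91  91  95 105 106 106 104 104 109 107 106 103 100  99  88  83
  83  81  80  79] [246 243 246 246 245 245 244 229 153 107 105 104 104 104 103 104 100 128
 236 244 245 245 245 243 242 234] [247 247 247 247 247 247 247 247 210 110  98 100 101 100 100  99  96 121
 231 247 247 247 247 247 247 247]
[[0.5376, 0.3052, 0.069], [0.5388, 0.2957, 0.069], [0.5193, 0.303, 0.069], [0.5205, 0.2934, 0.069]]
balls [array([0.0427, 0.0177]), array([ 0.0524, -0.0007]), array([ 0.0554, -0.018 ])]
pan back [array([-0.0516,  0.027 ]), array([-0.0524, -0.0254])]
endstop top [array([0.1061, 0.0348]), array([ 0.1063, -0.0355]), array([0.0992, 0.0331]), array([ 0.0995, -0.0348])]
[0.5479387  0.30171393] [[317.17033462 222.21396866]]
[0.70596883 0.32674345] [[311.65199638  46.40682095]]
[-0.0696  0.0051]
[-0.0699 -0.0045]
[-0.0881  0.0057]
[-0.0884 -0.004 ]
```

>>> arm_command(
  deltas=[
    [[-0.0207,-0.0035,0.02,-1.9],[0,0,0.036,0],[0,0,0.036,0],[0,0,0.036,0],[0,0,0.036,0],[0,0,0.028,0],[0,0,0.014,0],[0,0,0,0],[0,0,0,0]],
  ],
)

```text
time: 3.53
eef_pos: [0.5297, 0.2996, 0.033]
orientation: [[0.988, 0.155, -0.0], [0.155, -0.988, 0.0], [0.0, -0.0, -1.0]]
ft_force: [0.7, -0.3, 0.3]
opening: 0.0884
grasp_force: 0.0
```

>>> arm_command(
  deltas=[
    [[0,0,0,0],[0,0,0,0],[0,0,0,0],[0,0,0,0],[0,0,0,0],[0,0,0,0],[0,0,0,0],[0,0,0,0]],
  ],
  jaw=1,
  grip_force=12,
)

```text
time: 4.2
eef_pos: [0.5294, 0.2996, 0.0328]
orientation: [[0.988, 0.155, 0.0], [0.155, -0.988, -0.0], [0.0, 0.0, -1.0]]
ft_force: [0.4, -0.7, -0.0]
opening: 0.0369
grasp_force: 0.0
```

>>> arm_command(
  deltas=[
    [[0,0,0,0],[0,0,0,0],[0,0,0,0],[0,0,0,0],[0,0,0,0],[0,0,0,0],[0,0,0,0]],
  ],
)

```text
time: 4.78
eef_pos: [0.5294, 0.2995, 0.0327]
orientation: [[0.988, 0.155, 0.0], [0.155, -0.988, -0.0], [-0.0, 0.0, -1.0]]
ft_force: [-0.1, -0.5, -0.2]
opening: 0.0098
grasp_force: 12.0
```

>>> arm_command(
  deltas=[
    [[0.003,0,-0.0005,0],[0.006,0,0,0],[0.006,0,0,0],[0.006,0,0,0],[0.006,0,0,0],[0.006,0,0,0],[0.006,0,0,0],[0.006,0,0,0],[0.006,0,0,0],[0.006,0,0,0],[0.003,0,0,0],[0.002,0,0,0],[0,0,0,0]],
  ],
)

```text
time: 5.87
eef_pos: [0.5909, 0.3091, 0.0331]
orientation: [[0.988, 0.154, 0.0], [0.154, -0.988, -0.0], [0.0, 0.0, -1.0]]
ft_force: [0.0, -0.3, -1.5]
opening: 0.0098
grasp_force: 12.0
```

Run:
```python
from h import *
s=robot.state();im=robot.capture('wrist');cv2.imwrite('pics/w3.png',im[:,:,::-1]);sc=robot.capture('scene')
print(s['eef_pos'],s['ft_force'])
c=cam('scene');print(proj(c,[.6072,.3111,.02]))
a=cv2.resize(im[:240,200:440,::-1],(400,400));b=cv2.resize(sc[290:390,330:430,::-1],(400,400),interpolation=cv2.INTER_CUBIC)
cv2.imwrite('pics/c3.png',np.hstack([a,b]))
```

```text
[0.59094345 0.30907296 0.03307862] [ 0.03308599 -0.29799369 -1.46140432]
[[378.65593907 337.48886713]]
```

View pics/c3.png

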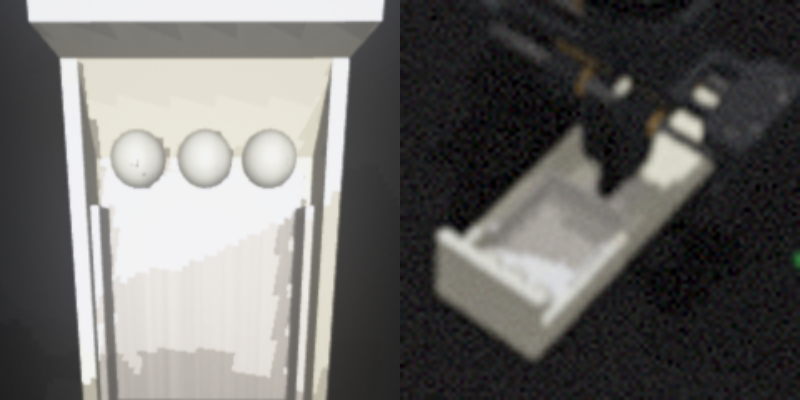

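The balls are in a row just ahead of the lip (wrist crop (138,157), (204,157), (268,157)), at the foot of the slope. I'll push on so the lip climbs and the scoop pivots back in the pads.

>>> arm_command(
  deltas=[
    [[0.002,0,-0.0002,0],[0.002,0,-0.0002,0],[0.002,0,-0.0002,0],[0.002,0,-0.0002,0],[0.002,0,-0.0002,0],[0.002,0,-0.0002,0],[0.002,0,-0.0002,0],[0,0,0,0]],
  ],
)

```text
time: 6.63
eef_pos: [0.5968, 0.3102, 0.0331]
orientation: [[0.988, 0.156, -0.015], [0.156, -0.988, -0.005], [-0.016, 0.003, -1.0]]
ft_force: [-12.8, -2.2, 4.8]
opening: 0.0095
grasp_force: 12.0
```

```bash
cat > look.py <<'E'
from h import *
import sys
s=robot.state();im=robot.capture('wrist');sc=robot.capture('scene')
print(s['time'],s['eef_pos'],s['ft_force'],s['moment'])
cv2.imwrite('pics/w.png',im[:,:,::-1]);cv2.imwrite('pics/s.png',sc[:,:,::-1])
x,y,r=map(int,sys.argv[2:5])
a=cv2.resize(im[:300,170:470,::-1],(400,400));b=cv2.resize(sc[y-r:y+r,x-r:x+r,::-1],(400,400),interpolation=cv2.INTER_CUBIC)
cv2.imwrite(sys.argv[1],np.hstack([a,b]))
E
python3 look.py pics/c4.png 380 330 50
```

```text
6.6333 [0.59684986 0.31021354 0.0331368 ] [-12.78200784  -2.21487606   4.79430619] [-0.464498    2.82122802 -0.05394125]
```

View pics/c4.png

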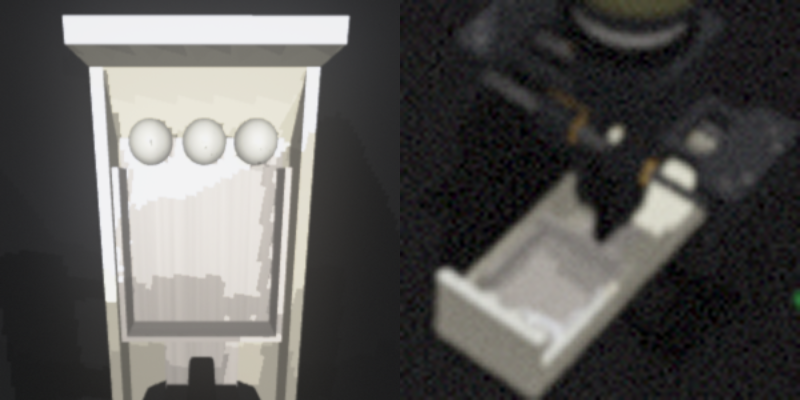

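Pushing level jams: 12.8 N and no tilt, because slope friction makes the net torque nose-down. I'll back off, follow the slope at 45° with the pan level, and tilt by lowering the handle at the end stop.

>>> arm_command(
  deltas=[
    [[-0.004,0,0,0],[-0.004,0,0,0],[0,0,0,0],[0,0,0,0]],
  ],
  grip_force=30,
)

```text
time: 7.07
eef_pos: [0.5974, 0.3102, 0.0349]
orientation: [[0.988, 0.154, 0.002], [0.154, -0.988, 0.0], [0.002, -0.0, -1.0]]
ft_force: [-0.0, -0.3, -1.5]
opening: 0.0098
grasp_force: 30.0
```

>>> arm_command(
  deltas=[
    [[0.002,0,-0.002,0],[0.002,0,-0.002,0],[0.002,0,-0.002,0],[0.002,0,-0.002,0],[0.002,0,-0.002,0],[0.002,0,-0.002,0],[0.002,0,-0.002,0],[0,0,0,0],[0,0,0,0]],
  ],
)

```text
time: 7.82
eef_pos: [0.6105, 0.3123, 0.0487]
orientation: [[0.988, 0.154, 0.0], [0.154, -0.988, 0.0], [0.0, -0.0, -1.0]]
ft_force: [0.3, -0.7, -1.4]
opening: 0.0096
grasp_force: 30.0
```

```bash
python3 look.py pics/c5.png 380 330 50
```

```text
7.8167 [0.61054918 0.31227643 0.04874136] [ 0.32571084 -0.72017697 -1.35905711] [-0.01424212  0.03330625  0.03980476]
```

View pics/c5.png

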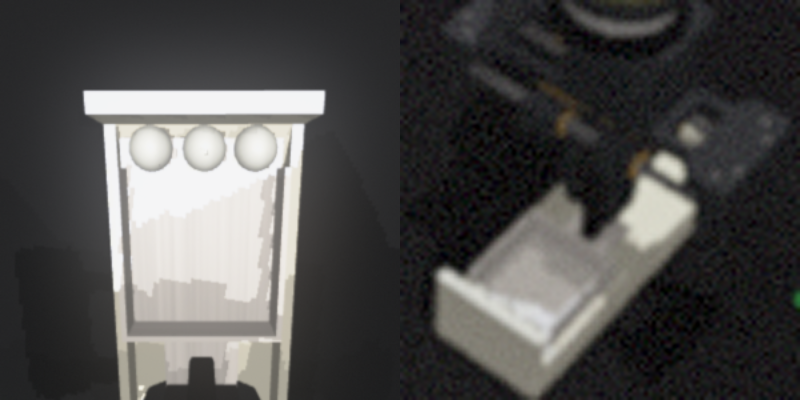

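The balls sit on the slope ahead of the lip (wrist crop (150,147), (204,147), (256,147)), almost at the end stop. I'll continue.

>>> arm_command(
  deltas=[
    [[0.0015,0,-0.0015,0],[0.0015,0,-0.0015,0],[0.001,0,-0.001,0],[0,0,0,0],[0.001,0,0,0],[0.001,0,0,0],[0,0,0,0],[0,0,0,0]],
  ],
)

```text
time: 8.58
eef_pos: [0.6151, 0.313, 0.0522]
orientation: [[0.988, 0.155, -0.002], [0.155, -0.988, -0.001], [-0.003, 0.001, -1.0]]
ft_force: [-4.0, -0.5, 0.2]
opening: 0.0099
grasp_force: 30.0
```

```bash
cat > balls.py <<'E'
from h import *
# ball circles in wrist view -> scoop frame (pan height zp given as underside z)
s=robot.state();im=robot.capture('wrist');cv2.imwrite('pics/w.png',im[:,:,::-1]);c=cam('wrist',s)
g=cv2.cvtColor(im,cv2.COLOR_RGB2GRAY)
b=cv2.resize(g[:300,170:470],None,fx=3,fy=3,interpolation=cv2.INTER_CUBIC)
h=cv2.HoughCircles(b,cv2.HOUGH_GRADIENT,1.5,40,param1=60,param2=28,minRadius=36,maxRadius=62)
G=s['eef_pos'];R=s['orientation'];z=G[2]+.019-.047+.0095
print(s['time'],G,s['ft_force'],'grip',s['grasp_force'])
for u,v,r in ([] if h is None else h[0][:8]):
    uv=[170+u/3,v/3];p=cast(c,[uv],z)[0]-G;print(np.round(uv,1),round(r/3,1),'scoop x,y',np.round([p@R[:,0]-.06,-p@R[:,1]],4))
E
python3 balls.py
```

```text
8.5833 [0.61505243 0.31296285 0.05223608] [-4.01187225 -0.46770067  0.20120683] grip 29.999987999908626
[323.2 119.8] 16.4 scoop x,y [ 0.0248 -0.0008]
[361.2 120.2] 16.4 scoop x,y [ 0.0246 -0.0182]
[282.2 120.2] 15.4 scoop x,y [0.0246 0.018 ]
[357.2 271.2] 19.2 scoop x,y [-0.05   -0.0189]
```

All three balls are about 10 mm inboard of the lip and the lip is at the stop. Next I loosen the grip and lower the handle to tilt the pan back.

>>> arm_command(
  deltas=[
    [[0,0,0,0],[-0.0007,0,0.002,0],[-0.0007,0,0.002,0],[-0.0007,0,0.002,0],[-0.0008,0,0.002,0],[-0.0008,0,0.002,0],[-0.0008,0,0.002,0],[-0.0008,0,0.002,0],[-0.0008,0,0.002,0],[0,0,0,0],[0,0,0,0]],
  ],
  grip_force=8,
)

```text
time: 9.55
eef_pos: [0.6111, 0.3123, 0.0366]
orientation: [[0.988, 0.154, 0.002], [0.154, -0.988, 0.0], [0.002, -0.0, -1.0]]
ft_force: [-0.1, -0.4, -1.1]
opening: 0.01
grasp_force: 8.0
```

```bash
python3 balls.py
```

```text
9.55 [0.61114815 0.31226037 0.03660673] [-0.08559161 -0.37710463 -1.11915152] grip 7.999948610085994
[322.8 219.2] 15.4 scoop x,y [-0.022  -0.0007]
[286.2 219.8] 16.3 scoop x,y [-0.0223  0.0176]
[358.8 220.2] 15.3 scoop x,y [-0.0225 -0.0187]
```

All three balls rolled to the back wall (scoop x about -22 mm). I'll clamp hard and lift.

>>> arm_command(
  deltas=[
    [[0,0,0,0],[0,0,0,0],[0,0,0,0],[0,0,0,0],[-0.0005,0,-0.003,0],[-0.0005,0,-0.005,0],[0,0,-0.008,0],[0,0,-0.012,0],[0,0,-0.016,0],[0,0,-0.016,0],[0,0,-0.016,0],[0,0,-0.016,0],[0,0,-0.01,0],[0,0,-0.005,0],[0,0,0,0]],
  ],
  grip_force=60,
)

```text
time: 10.85
eef_pos: [0.6101, 0.3125, 0.1454]
orientation: [[0.988, 0.154, 0.003], [0.154, -0.988, 0.001], [0.003, -0.001, -1.0]]
ft_force: [0.4, -0.3, -1.9]
opening: 0.0095
grasp_force: 60.0
```

```bash
python3 balls.py
python3 - <<'E'
from h import *
c=cv2.INTER_CUBIC
d=np.load('w1.npz');cw=cam('wrist',dict(orientation=d['R'],eef_pos=d['p']))
w=cv2.imread('pics/w1.png');t=cv2.imread('pics/top0.png');s=cv2.imread('pics/scene0.png')
print(proj(cam('scene'),[[.627,.03,.06]]))
a=cv2.resize(w[70:180,365:505],(700//2*1,275),interpolation=c)
b=cv2.resize(t[185:225,280:325],(350,311),interpolation=c)
e=cv2.resize(s[235:300,275:325],(450,585),interpolation=c)
print('w scale',350/140,275/110,'top',350/45,311/40,'scene',9)
cv2.imwrite('pics/c6.png',np.hstack([np.vstack([a,b])[:585],e[:585]]))
cv2.imwrite('pics/_x.png',w)
E
```

```text
10.85 [0.61013287 0.3124559  0.14543393] [ 0.42151124 -0.26099983 -1.88115984] grip 60.00003643333912
[323.2 228.8] 15.3 scoop x,y [-0.0269 -0.001 ]
[285.8 228.8] 15.2 scoop x,y [-0.027  0.018]
[359.2 229.2] 15.9 scoop x,y [-0.0272 -0.0191]
[343.8 273.8] 13.1 scoop x,y [-0.0514 -0.0118]
[[298.84310806 268.61811413]]
w scale 2.5 2.5 top 7.777777777777778 7.775 scene 9
```

View pics/c6.png

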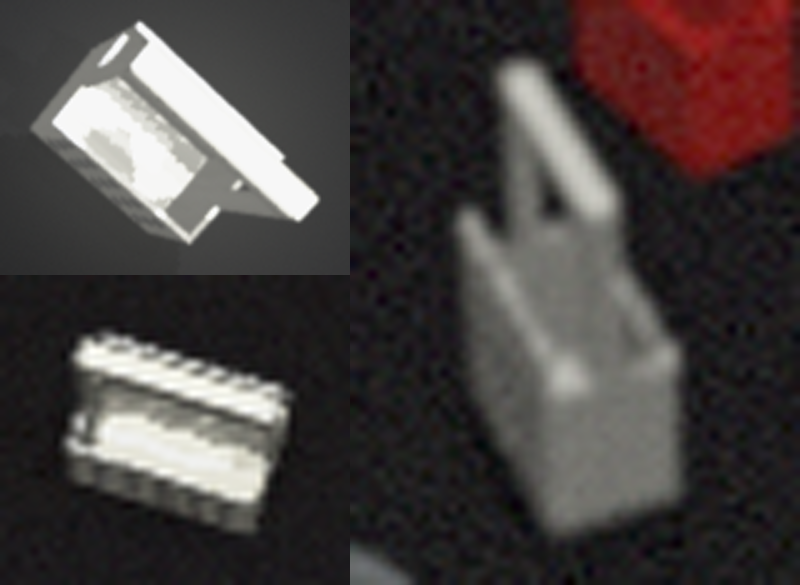

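Balls held after the lift. In the crop, the bar's ends in the scene view are about (293,243) and (304,258), and in the top view (290.5,195) and (316.6,201).

Run:
```python
from h import *
ct,cs=cam('top'),cam('scene')
A=tri(ct,[290.5,195.2],cs,[303.4,257.5]);B=tri(ct,[316.4,201.2],cs,[293.5,243.3])
print(A,B,np.linalg.norm(A-B));print('mid',(A+B)/2,'yaw',np.degrees(np.arctan2(-(A-B)[0],(A-B)[1])))
A,B=cast(ct,[[290.5,196],[316.4,202]],.12);print((A+B)/2,np.degrees(np.arctan2(-(A-B)[0],(A-B)[1])),np.linalg.norm(A-B))
# bath slot
im=cv2.imread('pics/top0.png');g=cv2.cvtColor(im,cv2.COLOR_BGR2GRAY)[185:240,400:475]
print(g[28,10:70],g[10:45,37])
```

```text
[0.63082783 0.05698873 0.11890134] [ 0.61413795 -0.01068993  0.11647283] 0.06974848812027014
mid [0.62248289 0.0231494  0.11768709] yaw -13.853014746934747
[0.62078752 0.02214842 0.12      ] -12.542957357313197 0.07095284166557914
[238 238 238 239 238 238 238 239 238 239 237 239 228 178 200 226 238 239
 239 239 238 238 239 237 239 237 238 238 237 239 238 237 227 158 156 155
 155 155 155 153 149 133 151 191 194 217 238 238 237 238 238 238 238 238
 238 238 238 237 238 237] [239 238 239 238 228 202 202 173 136 151 152 152 157 239 238 238 238 237
 238 238 239 239 238 197 181 203 235 239 238 239 239 237 238 238 238]
```

>>> arm_command(
  deltas=[
    [[-0.0023,0.0031,0,0],[-0.0046,0.0062,0,0],[-0.0069,0.0092,0,0],[-0.0092,0.0123,0,0],[-0.0114,0.0154,0,0],[-0.0114,0.0154,0,0],[-0.0114,0.0154,0,0],[-0.0114,0.0154,0,0],[-0.0114,0.0154,0,0],[-0.0114,0.0154,0,0],[-0.0114,0.0154,0,0],[-0.0114,0.0154,0,0],[-0.0114,0.0154,0,0],[-0.0114,0.0154,0,0],[-0.0114,0.0154,0,0],[-0.0092,0.0123,0,0],[-0.0069,0.0092,0,0],[-0.0046,0.0062,0,0],[-0.0023,0.0031,0,0],[0,0,0,0]],
  ],
)

```text
time: 12.57
eef_pos: [0.4754, 0.0568, 0.1435]
orientation: [[0.988, 0.154, -0.0], [0.154, -0.988, -0.0], [-0.0, 0.0, -1.0]]
ft_force: [-0.2, 0.9, -1.8]
opening: 0.0097
grasp_force: 60.0
```

>>> arm_command(
  deltas=[
    [[0,0,0,2.5],[0,0,0,4.5],[0,0,0,5],[0,0,0,5],[0,0,0,3.5],[0,0,0,1.9],[0,0,0,0],[0,0,0,0]],
  ],
)

```text
time: 13.23
eef_pos: [0.476, 0.058, 0.1436]
orientation: [[0.973, -0.231, 0.0], [-0.231, -0.973, 0.0], [0.0, -0.0, -1.0]]
ft_force: [0.4, 0.3, -0.6]
opening: 0.0091
grasp_force: 60.0
```

```bash
python3 balls.py
python3 - <<'E'
from h import *
s=robot.state();c=cam('wrist',s);print(np.round(s['orientation'],3).tolist())
im=cv2.imread('pics/w.png');o=np.array([.6217,.0228]);a=np.radians(-13.5);ex=np.array([np.cos(a),np.sin(a)]);ey=np.array([-ex[1],ex[0]])
for x,y,z in((0,35,120),(0,-35,120),(20,35,70),(20,-35,70),(-20,35,55),(-20,-35,55)):print(x,y,z,proj(c,np.r_[o+ex*x/1e3+ey*y/1e3,z/1e3]).round(1))
sc=robot.capture('scene');cv2.imwrite('pics/s.png',sc[:,:,::-1])
u,v=proj(cam('scene'),[[.58,.03,.12]])[0].astype(int);b=sc[v-60:v+60,u-60:u+60,::-1]
cv2.imwrite('pics/c7.png',np.hstack([cv2.resize(im[:240,150:470],(480,360)),cv2.resize(b,(320,360))]))
E
```

```text
13.2333 [0.47595134 0.0580396  0.14356359] [ 0.41617626  0.30740628 -0.57229088] grip 60.00004716217518
[320.2 228.2] 15.2 scoop x,y [-0.0268  0.0005]
[356.8 228.8] 15.9 scoop x,y [-0.027  -0.0179]
[406.8 283.2] 17.8 scoop x,y [-0.057  -0.0455]
[282.2 233.2] 19.8 scoop x,y [-0.0294  0.0198]
[290.8  28.2] 18.2 scoop x,y [0.0614 0.0131]
[[0.973, -0.232, 0.0], [-0.232, -0.973, 0.0], [0.0, -0.0, -1.0]]
0 35 120 [[238.  -47.2]]
0 -35 120 [[406.9 -46.7]]
20 35 70 [[257.2 -44.2]]
20 -35 70 [[387.3 -43.8]]
-20 35 55 [[265.1  46.7]]
-20 -35 55 [[378.7  47. ]]
```

View pics/c7.png

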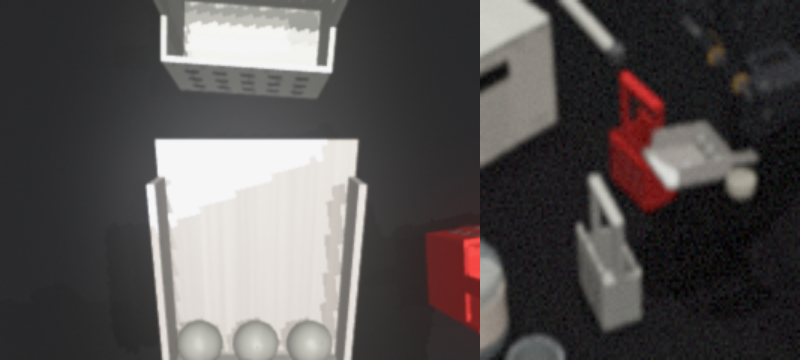

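Wrist view: pan with three balls at the back (crop (200,342), (255,342), (308,342)); the basket's near rim runs from (162,55) to (333,68), so it is slightly rotated relative to the tool. The scene crop agrees. I'll fit that rim edge.

Run:
```python
from h import *
s=robot.state();c=cam('wrist',s);im=cv2.imread('pics/w.png');g=cv2.cvtColor(im,cv2.COLOR_BGR2GRAY).astype(int)
pts=[]
for u in range(266,368,3):
    col=g[25:62,u];d=col[:-2]-col[2:];k=[i for i in range(len(d)) if d[i]>50]
    if k: pts.append((u+.5,25+k[-1]+1.5))
pts=np.array(pts);l=np.polyfit(pts[:,0],pts[:,1],1);r=pts[:,1]-np.polyval(l,pts[:,0]);pts=pts[abs(r)<2]
print(len(pts),pts[::6].tolist())
P=cast(c,pts,.055);v=cv2.fitLine(P[:,:2].astype(np.float32),cv2.DIST_HUBER,0,.01,.01).ravel();d=v[:2]*np.sign(v[1])
yaw=np.arctan2(-d[0],d[1]);print('yaw',np.degrees(yaw))
for row in(38,41,44,47):print(row,g[row,252:272],g[row,362:380])
for uv in([[258.5,38],[371.8,46]]):pass
C=cast(c,[[259,39.5],[371.8,46.8]],.055);print(C,np.linalg.norm(C[0]-C[1]))
yl=np.arctan2(-(C[0]-C[1])[0],(C[0]-C[1])[1]);print(np.degrees(yl))
ex=np.array([np.cos(yl),np.sin(yl)]);print('centre',C.mean(0)[:2]+.02*ex)
```

```text
34 [[266.5, 42.5], [284.5, 43.5], [302.5, 44.5], [320.5, 46.5], [338.5, 47.5], [356.5, 48.5]]
yaw -16.791695
38 [ 57  58  58  59  94 209 242 245 245 245 245 245 245 244 242 239 238 239
 237 236] [111 104 103 103 102 114 187 240 244 231 146  75  63  62  62  61  60  60]
41 [ 57  58  58  59  66 100 130 144 161 167 169 184 190 191 193 212 217 218
 219 223] [110 104 104 103 102 122 217 242 243 209 117  69  63  62  61  61  61  60]
44 [ 59  59  60  59  60  61  62  73  95 106 109 109 109 107 109 110 111 110
 112 112] [231 231 231 228 225 226 242 244 243 185  95  65  63  63  62  62  61  60]
47 [ 59  60  60  60  61  61  61  62  64  75  95 107 110 110 111 111 112 112
 111 111] [225 230 233 238 240 240 240 240 235 159  79  64  63  63  62  62  61  61]
[[ 0.61488861  0.06373156  0.055     ]
 [ 0.59498218 -0.00275431  0.055     ]] 0.06940199331296366
-16.6681399834416
centre [0.62409504 0.02475207]
```

>>> arm_command(
  deltas=[
    [[0,-0.002,0.003,1.2],[0,-0.0031,0.006,1],[0,-0.0031,0.009,1],[0,-0.002,0.01,0],[0,0,0.01,0],[0,0,0.008,0],[0,0,0.005,0],[0,0,0.0025,0],[0.002,0,0,0],[0.005,0,0,0],[0.008,0,0,0],[0.01,0,0,0],[0.01,0,0,0],[0.01,0,0,0],[0.007,0,0,0],[0.0045,0,0,0],[0.002,0,0,0],[0.001,0,0,0],[0,0,0,0]],
  ],
)

```text
time: 14.92
eef_pos: [0.5351, 0.0501, 0.0901]
orientation: [[0.958, -0.287, -0.0], [-0.287, -0.958, -0.0], [-0.0, 0.0, -1.0]]
ft_force: [0.3, -0.9, -0.6]
opening: 0.0094
grasp_force: 60.0
```

```bash
python3 balls.py
python3 - <<'E'
from h import *
s=robot.state();c=cam('wrist',s);g=cv2.cvtColor(cv2.imread('pics/w.png'),cv2.COLOR_BGR2GRAY)
o=np.array([.624,.0245]);a=np.radians(-16.6);ex=np.array([np.cos(a),np.sin(a)]);ey=np.array([-ex[1],ex[0]])
R=s['orientation'];print('tool yaw',np.degrees(np.arctan2(R[1,0],R[0,0])),'grip in basket',(s['eef_pos'][:2]-o)@ex,(s['eef_pos'][:2]-o)@ey)
for x,y,z in((0,35,120),(0,-35,120),(20,35,70),(20,-35,70),(-20,35,55),(-20,-35,55)):print(x,y,z,proj(c,np.r_[o+ex*x/1e3+ey*y/1e3,z/1e3]).round(1))
print(g[0:150:5,320]);print(g[60,180:460:8])
E
```

```text
14.9167 [0.53511502 0.05013792 0.09013466] [ 0.31368503 -0.88761149 -0.64765815] grip 59.99993747100234
[356.2 228.8] 15.4 scoop x,y [-0.027  -0.0177]
[282.8 228.8] 15.3 scoop x,y [-0.0271  0.0194]
[319.8 228.8] 15.1 scoop x,y [-0.027   0.0007]
[220.2  87.2] 18.2 scoop x,y [0.0383 0.0451]
[406.2  92.8] 18.2 scoop x,y [ 0.0361 -0.038 ]
[221.2 121.2] 17.1 scoop x,y [0.024  0.0459]
tool yaw -16.69637622797965 grip in basket -0.0927655098636402 -0.0008050650971336074
0 35 120 [[207.1  85.8]]
0 -35 120 [[430.   85.6]]
20 35 70 [[239.1  51.8]]
20 -35 70 [[399.1  51.6]]
-20 35 55 [[251.6 145.8]]
-20 -35 55 [[387.3 145.7]]
[ 52  54  57  60  62  65  69  73  76  80  83 246 137 129 129 243 247 247
 247 246 245 166 247 247 200 223 223 230 233 234]
[ 54  57  61  64  68  72  75  83 127 120 130 123 132 128 133 135 132 137
 129 136 130 136 127 134 125 130 124  73  68  64  60  56  54  51  50]
```

>>> arm_command(
  deltas=[
    [[0,0,0,0],[0,0,0,0],[0,0,0,0],[0,0,0,0]],
  ],
  grip_force=8,
)

```text
time: 15.3
eef_pos: [0.5351, 0.0502, 0.0901]
orientation: [[0.958, -0.287, -0.0], [-0.287, -0.958, -0.0], [-0.0, 0.0, -1.0]]
ft_force: [-0.7, 0.5, -1.0]
opening: 0.01
grasp_force: 8.0
```

```bash
python3 balls.py
```

```text
15.3 [0.5351229  0.05018703 0.09010687] [-0.6899745   0.47629259 -1.01881108] grip 7.999912216910161
[320.2 228.8] 15.4 scoop x,y [-0.027   0.0005]
[282.8 227.8] 14.6 scoop x,y [-0.0265  0.0194]
[356.8 229.8] 16.5 scoop x,y [-0.0276 -0.018 ]
[409.8  86.8] 19.8 scoop x,y [ 0.0386 -0.0394]
[222.2  89.8] 19.8 scoop x,y [0.0373 0.0443]
[368.8 120.8] 13.2 scoop x,y [ 0.0243 -0.0218]
```

>>> arm_command(
  deltas=[
    [[0,0,0,0],[0,0,0,0],[0,0,0,0],[0,0,0,0],[0,0,0,0],[0,0,0,0]],
  ],
  grip_force=3,
)

```text
time: 15.85
eef_pos: [0.5353, 0.0501, 0.0901]
orientation: [[0.958, -0.288, 0.0], [-0.288, -0.958, -0.0], [0.0, 0.0, -1.0]]
ft_force: [0.2, 0.4, -1.0]
opening: 0.0097
grasp_force: 3.0
```

```bash
python3 balls.py
```

```text
15.85 [0.53532703 0.05009086 0.09013157] [ 0.18305618  0.40027874 -1.01589328] grip 2.9999328107078327
[284.2 214.8] 14.7 scoop x,y [-0.0198  0.0184]
[319.8 214.8] 14.2 scoop x,y [-0.0198  0.0007]
[354.2 214.2] 14.8 scoop x,y [-0.0196 -0.0164]
[217.2  89.2] 17.1 scoop x,y [0.0375 0.0465]
[412.2  89.2] 17.1 scoop x,y [ 0.0376 -0.0406]
[363.2 128.2] 17.6 scoop x,y [ 0.021  -0.0194]
[359.2 242.2] 17.1 scoop x,y [-0.0342 -0.0194]
```

>>> arm_command(
  deltas=[
    [[0,0,0,0],[0,0,0,0],[0,0,0,0],[0,0,0,0],[0,0,0,0],[0,0,0,0]],
  ],
)

```text
time: 16.4
eef_pos: [0.5353, 0.0501, 0.0901]
orientation: [[0.958, -0.288, 0.0], [-0.288, -0.958, -0.0], [0.0, 0.0, -1.0]]
ft_force: [-0.1, -0.7, 0.1]
opening: 0.0101
grasp_force: 3.0
```

```bash
python3 balls.py
```

```text
16.4 [0.53531727 0.05008452 0.09013497] [-0.12658038 -0.69708961  0.06377938] grip 3.0000088180895546
[355.8 140.8] 16.0 scoop x,y [ 0.0155 -0.0161]
[321.2 140.8] 16.5 scoop x,y [0.0155 0.    ]
[281.8 141.2] 16.5 scoop x,y [0.0152 0.0185]
[405.2  92.2] 19.2 scoop x,y [ 0.0363 -0.0376]
[279.2 122.2] 17.1 scoop x,y [0.0236 0.0193]
[217.2  86.8] 19.8 scoop x,y [0.0385 0.0464]
[297.2 123.2] 13.2 scoop x,y [0.0232 0.0111]
```

>>> arm_command(
  deltas=[
    [[0,0,0,0],[0,0,0,0],[0,0,0,0],[0,0,0,0],[0,0,0,0],[0,0,0,0]],
  ],
)

```text
time: 16.95
eef_pos: [0.5354, 0.0501, 0.0901]
orientation: [[0.958, -0.288, 0.0], [-0.288, -0.958, -0.0], [0.0, 0.0, -1.0]]
ft_force: [-0.2, -0.3, -0.1]
opening: 0.0102
grasp_force: 3.0
```

```bash
python3 balls.py
```

```text
16.95 [0.53537529 0.05009154 0.0901252 ] [-0.20081878 -0.34322976 -0.09638319] grip 2.9999908365061856
[361.2 120.2] 20.4 scoop x,y [ 0.0245 -0.0183]
[407.2  92.8] 17.1 scoop x,y [ 0.0361 -0.0385]
[217.2  89.2] 16.9 scoop x,y [0.0375 0.0465]
[357.2  89.2] 16.0 scoop x,y [ 0.0375 -0.016 ]
[355.2 145.2] 19.2 scoop x,y [ 0.0135 -0.0159]
```

>>> arm_command(
  deltas=[
    [[0,0,-0.002,0],[0,0,-0.002,0],[0,0,-0.002,0],[0,0,-0.002,0],[0,0,-0.002,0],[0,0,-0.002,0],[0,0,0,0],[0,0,0,0],[0,0,0,0],[0,0,0,0],[0,0,0,0]],
  ],
)

```text
time: 17.92
eef_pos: [0.5352, 0.0501, 0.102]
orientation: [[0.958, -0.288, -0.0], [-0.288, -0.958, -0.0], [-0.0, 0.0, -1.0]]
ft_force: [-0.3, -0.1, -0.7]
opening: 0.01
grasp_force: 3.0
```

```bash
python3 balls.py
python3 - <<'E'
from h import *
s=robot.state();c=cam('wrist',s);im=cv2.imread('pics/w.png');g=cv2.cvtColor(im,cv2.COLOR_BGR2GRAY)
p=robot.capture('scene');cv2.imwrite('pics/s.png',p[:,:,::-1])
print(cv2.resize(g[60:300,230:410],(18,24),interpolation=cv2.INTER_AREA))
E
```

```text
17.9167 [0.5352496  0.05010549 0.10202079] [-0.34046283 -0.10603005 -0.67267728] grip 3.0000102490157587
[402.2  93.8] 15.4 scoop x,y [ 0.0357 -0.0363]
[229.2  93.8] 15.8 scoop x,y [0.0357 0.0413]
[400.2 126.2] 19.2 scoop x,y [ 0.0219 -0.0364]
[[ 59 141 171 171 172 172 172 174 175 174 175 175 174 173 172 167  60  51]
 [ 84 103 155 119 120 121 121 121 120 119 118 117 116 114 113 143  71  66]
 [238 238 238 238 239 238 238 238 238 238 238 238 238 238 231 217 197 190]
 [241 241 242 242 242 242 242 242 242 242 243 243 243 215 193 193 193 195]
 [204 204 204 207 211 210 210 210 210 210 211 209 204 185 159 158 157 156]
 [ 70  82 123 156 236 226 218 221 202 195 192 180 173 170 150  91  67  58]
 [ 63  68 156 192 243 243 238 227 203 207 206 206 212 221 217  83  59  56]
 [ 62  66 173 188 241 224 222 224 220 222 224 222 221 212 183 129  57  56]
 [ 60  64 137 169 230 235 236 237 234 236 236 235 235 221 158 143  56  54]
 [ 58  62  94 166 230 235 236 237 234 237 236 235 235 220 158 138  56  52]
 [ 53  60  86 168 229 234 236 236 234 236 236 235 235 219 160 129  55  50]
 [ 50  57  78 168 227 233 235 2
[... 244 characters left out ...]
233 213 162 101  53  48]
 [ 44  52  59 164 214 227 231 232 230 232 233 231 232 210 164  91  52  47]
 [ 43  49  55 161 209 226 230 230 229 230 231 230 230 206 165  84  51  46]
 [ 42  46  51 155 204 212 206 207 206 208 216 228 228 203 164  74  49  45]
 [ 40  46  50 153 175 178 175 175 173 174 184 196 196 178 161  65  48  44]
 [ 42  46  50 149 146 150 150 152 153 153 153 153 151 151 168  57  45  41]
 [ 41  44  47  52  56  58 128 170 181 192 191 174  56  53  52  46  42  39]
 [ 40  42  44  47  50  51 122 168 115 106 180 190  49  47  46  43  40  38]
 [ 38  40  42  45  47  48 106 147  64  47 142 156  46  43  42  40  39  37]
 [ 37  38  40  45  45  44  44  45  43  42  45  45  46  42  39  37  36  35]]
```

The pan is empty (uniform floor). I'll clamp, lift clear, and retract to a free bench spot.

>>> arm_command(
  deltas=[
    [[0,0,0,0],[0,0,0,0],[0,0,-0.003,0],[0,0,-0.004,0],[0,0,-0.004,0],[-0.008,0,-0.002,0],[-0.015,0,0,0],[-0.02,0,0,0],[-0.02,-0.01,0,0],[-0.02,-0.02,0,0],[-0.015,-0.02,0,0],[-0.009,-0.012,0,0],[0,0,0.015,0],[0,0,0.015,0],[0,0,0.01,0],[0,0,0,0]],
  ],
  grip_force=25,
)

```text
time: 19.35
eef_pos: [0.4493, 0.14, 0.0739]
orientation: [[0.958, -0.287, -0.003], [-0.287, -0.958, -0.001], [-0.002, 0.002, -1.0]]
ft_force: [-0.1, -0.1, -1.4]
opening: 0.0099
grasp_force: 25.0
```

Run:
```python
from h import *
s=robot.state();print(s['time'],s['eef_pos'],s['ft_force']);w=robot.capture('wrist')
t=robot.capture('top');sc=robot.capture('scene');cv2.imwrite('pics/t8.png',t[:,:,::-1]);cv2.imwrite('pics/s8.png',sc[:,:,::-1]);cv2.imwrite('pics/w8.png',w[:,:,::-1])
c=cam('wrist',s);print('basket in wrist',proj(c,[[.624,.0245,.01],[.624,.0245,.115]]))
t0=cv2.imread('pics/top0.png');d=cv2.absdiff(t[:,:,::-1],t0).max(2)[185:228,280:328];print('top diff rows',(d>40).astype(int).sum(), np.argwhere(d>60)[:8].tolist())
g0=cv2.cvtColor(t0,cv2.COLOR_BGR2GRAY)[193:222,286:322];g1=cv2.cvtColor(t,cv2.COLOR_RGB2GRAY)[193:222,286:322]
print(g1[::2,::1])
```

```text
19.35 [0.44934805 0.14001955 0.07387145] [-0.08813279 -0.0632953  -1.39670077]
basket in wrist [[ 446.71601466 -131.57241296]
 [ 649.16659166 -557.44350834]]
top diff rows 29 [[18, 16], [19, 17], [19, 19], [19, 20], [20, 22], [21, 23], [21, 24], [21, 25]]
[[ 25  25  30  27 102 170  96 152 199 168 177  80  40  35  26  22  21  22
   23  25  23  26  27  27  26  25  26  21  25  25  21  25  23  26  23  24]
 [ 26  20  26 108 215 238 237 239 237 237 237 221 159 144 158 209 178  76
   45  37  31  29  26  26  29  27  24  26  26  18  27  27  25  26  26  27]
 [ 29  25  24  38  69  93 129 158 219 237 237 238 239 238 237 237 236 228
  172 113 144 209 176  85  80  39  41  31  27  23  26  25  28  27  27  22]
 [ 26  27  23  35  61  72  78  87 101  94  80  77  89 129 187 233 237 238
  238 238 239 238 237 230 189 154 153 185 208 176  75  28  24  22  24  25]
 [ 30  24  22  23  53  77  83 114 153 146 115 131 137 138 119  85  99  77
   84 102 165 221 236 238 237 238 238 238 232 188  85  40  23  28  28  30]
 [ 24  28  23 111 174  85 132 184 234 222 167 204 223 199 131 135 116 128
  141 141 126  97  91  79
[... 691 characters left out ...]
  75  89  82  65  66  73  83
   68  66  77  99 150 210 217 233 212 102  30  25  28  28  27  31  28  22]
 [ 23  27  21  25  21  25  26  15  26  18  22  29  22  23  26  32  47  72
   68  65  88  82  64  80  90  87  81  53  26  24  21  25  25  29  30  25]
 [ 27  25  22  24  24  29  25  26  21  25  24  26  22  25  24  28  24  24
   22  23  18  29  47  77  87  87  75  33  17  24  28  24  26  25  26  23]
 [ 21  26  24  21  26  21  24  25  25  28  26  21  26  22  26  25  27  25
   17  27  25  27  21  29  26  25  21  22  18  25  28  26  24  27  27  27]
 [ 26  28  24  24  29  24  23  29  27  28  26  26  26  25  23  27  23  23
   25  24  27  27  22  23  18  23  27  24  23  23  28  24  26  29  25  21]]
```

The basket has not moved and its inside has changed, as expected with balls in it. I'll set the scoop down with a loose grip so it levels on the bench.

>>> arm_command(
  deltas=[
    [[0,0,0.008,0],[0,0,0.008,0],[0,0,0.006,0],[0,0,0.005,0],[0,0,0.005,0],[0,0,0.004,0],[0,0,0.004,0],[0,0,0.003,0],[0,0,0.002,0],[0,0,0.0015,0],[0,0,0,0],[0,0,0,0]],
  ],
  grip_force=4,
)

```text
time: 20.5
eef_pos: [0.4508, 0.1403, 0.0286]
orientation: [[0.958, -0.288, 0.0], [-0.288, -0.958, -0.0], [0.0, -0.0, -1.0]]
ft_force: [0.2, -0.5, -0.4]
opening: 0.0102
grasp_force: 4.0
```

>>> arm_command(
  deltas=[
    [[0,0,0,0],[0,0,0,0],[0,0,0,0],[0,0,0,0],[0,0,0,0],[0,0,0,0],[0,0,0,0],[0,0,0,0],[0,0,0,0],[0,0,0,0],[0,0,0,0]],
  ],
  jaw=-0.2,
)

```text
time: 21.42
eef_pos: [0.4507, 0.1403, 0.0286]
orientation: [[0.958, -0.288, 0.0], [-0.288, -0.958, -0.0], [0.0, 0.0, -1.0]]
ft_force: [-0.2, -0.4, 0.8]
opening: 0.0526
grasp_force: 0.0
```

>>> arm_command(
  deltas=[
    [[0,0,-0.02,0],[0,0,-0.035,0],[0,0,-0.04,0],[0,0,-0.04,0],[0,0,-0.03,0],[0,0,-0.01,0],[0,0,0,0]],
  ],
)

```text
time: 22.0
eef_pos: [0.4522, 0.1408, 0.2063]
orientation: [[0.958, -0.288, 0.006], [-0.288, -0.958, 0.002], [0.005, -0.004, -1.0]]
ft_force: [-0.7, 0.2, -1.3]
opening: 0.0531
grasp_force: 0.0
```

Run:
```python
from h import *
s=robot.state();print(s['time'],s['eef_pos'],np.round(s['joint_positions'],2));w=robot.capture('wrist');cv2.imwrite('pics/w9.png',w[:,:,::-1])
c=cam('wrist',s)
print('scoop level check: tab top, pan')
o=s['eef_pos'];R=s['orientation'];
def S(x,y,z): return np.r_[(o+R[:,0]*(x+.06)-R[:,1]*y)[:2],z]
g=cv2.cvtColor(w,cv2.COLOR_RGB2GRAY)
for q in((.035,.027,.002),(.035,-.027,.002),(-.035,.029,.02),(-.035,-.029,.02),(-.06,0,.065)):
    print(q,proj(c,S(*q)).round(1))
for v in range(60,290,10):
    u=np.flatnonzero(g[v,180:460]>120);print(v,(u[0]+180,u[-1]+180) if len(u) else None,end='; ')
```

```text
22.0 [0.45221772 0.14076806 0.20634411] [-0.47  0.55  0.1   2.06 -0.11  0.53 -2.15]
scoop level check: tab top, pan
(0.035, 0.027, 0.002) [[294.3 118.1]]
(0.035, -0.027, 0.002) [[349.5 118.1]]
(-0.035, 0.029, 0.02) [[292.4 192.5]]
(-0.035, -0.029, 0.02) [[351.1 192.6]]
(-0.06, 0, 0.065) [[321.6 228.8]]
60 None; 70 None; 80 None; 90 None; 100 None; 110 None; 120 None; 130 (np.int64(293), np.int64(352)); 140 (np.int64(292), np.int64(353)); 150 (np.int64(292), np.int64(353)); 160 (np.int64(293), np.int64(353)); 170 (np.int64(293), np.int64(352)); 180 (np.int64(293), np.int64(352)); 190 (np.int64(180), np.int64(352)); 200 (np.int64(180), np.int64(337)); 210 (np.int64(308), np.int64(459)); 220 (np.int64(308), np.int64(459)); 230 (np.int64(308), np.int64(336)); 240 None; 250 None; 260 None; 270 None; 280 None;
```

>>> arm_command(
  deltas=[
    [[0.0248,0.0077,0,0],[0.0248,0.0077,0,0],[0.0248,0.0077,0,0],[0.0248,0.0077,0,0],[0.0248,0.0077,0,0],[0.0248,0.0077,0,0],[0.0248,0.0077,0,0],[0.0248,0.0077,0,0],[0,0,0,-7],[0,0,0,-7],[0,0,0,-7],[0,0,0,-7],[0,0,0,-7],[0,0,0,-7],[0,0,0,-7],[0,0,0,-7],[0,0,0,-7],[0,0,0,-7],[0,0,0,-7],[0,0,0,-7]],
  ],
)

```text
time: 23.72
eef_pos: [0.6216, 0.0243, 0.201]
orientation: [[0.38, 0.925, -0.004], [0.925, -0.38, 0.001], [-0.001, -0.004, -1.0]]
ft_force: [0.5, -0.0, -0.7]
opening: 0.0526
grasp_force: 0.0
```

>>> arm_command(
  deltas=[
    [[0,0,0,-6],[0,0,0,0],[0,0,0,0]],
  ],
)

```text
time: 23.97
eef_pos: [0.622, 0.0241, 0.2016]
orientation: [[0.29, 0.957, -0.003], [0.957, -0.29, 0.001], [-0.0, -0.003, -1.0]]
ft_force: [-0.4, -1.0, -1.1]
opening: 0.0524
grasp_force: 0.0
```

Run:
```python
from h import *
s=robot.state();w=robot.capture('wrist');cv2.imwrite('pics/w10.png',w[:,:,::-1]);c=cam('wrist',s);R=s['orientation']
print(s['time'],s['eef_pos'],'yaw',np.degrees(np.arctan2(R[1,0],R[0,0])))
o=np.array([.624,.0245]);a=np.radians(-16.6);ex=np.array([np.cos(a),np.sin(a)]);ey=np.array([-ex[1],ex[0]])
for x,y,z in((0,35,120),(0,-35,120),(20,35,70),(20,-35,70),(-20,35,55),(-20,-35,55),(0,0,10)):print(x,y,z,proj(c,np.r_[o+ex*x/1e3+ey*y/1e3,z/1e3]).round(1))
g=cv2.cvtColor(w,cv2.COLOR_RGB2GRAY)
print(cv2.resize(g[160:310,240:400],(40,38),interpolation=cv2.INTER_AREA).tolist().__str__().replace('], ','],\n'))
```

```text
23.9667 [0.62195599 0.02413996 0.20163097] yaw 73.12369461651721
0 35 120 [[323.9 200.8]]
0 -35 120 [[324. 294.]]
20 35 70 [[347.9 189.5]]
20 -35 70 [[346.3 268.7]]
-20 35 55 [[300.4 187. ]]
-20 -35 55 [[302.1 262.7]]
0 0 10 [[323.4 214.8]]
[[44, 43, 41, 40, 39, 38, 36, 36, 35, 35, 34, 35, 34, 34, 34, 34, 34, 34, 34, 34, 34, 34, 34, 34, 34, 34, 34, 34, 33, 33, 33, 33, 33, 32, 32, 32, 33, 33, 33, 35],
[46, 44, 41, 40, 39, 38, 37, 36, 36, 36, 35, 37, 36, 36, 36, 34, 34, 34, 34, 34, 35, 34, 34, 34, 34, 34, 34, 34, 34, 34, 34, 35, 35, 35, 34, 33, 32, 32, 33, 35],
[45, 44, 41, 40, 38, 38, 37, 36, 37, 37, 37, 37, 36, 37, 36, 35, 34, 34, 35, 35, 35, 35, 35, 35, 34, 34, 34, 34, 34, 34, 35, 36, 35, 35, 35, 34, 33, 33, 34, 32],
[45, 43, 42, 41, 40, 39, 38, 38, 38, 37, 37, 37, 37, 37, 37, 35, 35, 35, 35, 35, 35, 35, 35, 35, 35, 36, 37, 36, 36, 36, 36, 36, 36, 35, 35, 35, 33, 29, 29, 29],
[44, 43, 42, 41, 40, 39, 39, 38, 38, 38, 37, 37, 37, 37, 37, 41, 61, 61, 61, 61, 61, 61, 61, 61, 61, 60, 38, 37, 37, 37, 37, 36, 36, 33, 31, 32, 29, 29, 29, 29],
[44, 43, 42, 41, 40, 39, 39, 38, 38, 37, 37, 37,
[... 4815 characters left out ...]
31, 31, 31, 30, 30, 32, 34, 29, 28, 28, 28, 28, 31],
[30, 27, 26, 26, 27, 26, 26, 27, 28, 28, 29, 29, 29, 29, 29, 30, 30, 31, 31, 31, 31, 31, 31, 31, 31, 31, 31, 30, 30, 30, 30, 32, 35, 35, 27, 28, 28, 28, 27, 29],
[28, 26, 26, 27, 26, 25, 26, 28, 28, 28, 28, 29, 29, 29, 30, 30, 30, 30, 30, 31, 30, 31, 31, 31, 30, 30, 30, 30, 30, 30, 33, 35, 35, 35, 26, 27, 27, 27, 27, 28],
[27, 26, 26, 26, 26, 25, 25, 27, 28, 27, 28, 28, 29, 29, 29, 29, 30, 30, 30, 30, 30, 30, 30, 30, 30, 30, 30, 30, 30, 33, 35, 35, 35, 35, 26, 26, 27, 27, 27, 27],
[27, 26, 27, 26, 26, 24, 25, 27, 28, 28, 28, 28, 28, 29, 29, 29, 29, 29, 29, 29, 30, 30, 30, 30, 30, 30, 29, 30, 33, 35, 35, 35, 35, 34, 26, 25, 27, 27, 27, 27]]
```

The bar is found within about 1 mm of the model (u 317–330, v 200–293) and the yaw matches. I'll descend and grip.

>>> arm_command(
  deltas=[
    [[0.0015,0.0018,0.015,0],[0,0,0.025,0],[0,0,0.025,0],[0,0,0.02,0],[0,0,0.012,0],[0,0,0.007,0],[0,0,0.0015,0],[0,0,0,0],[0,0,0,0]],
  ],
)

```text
time: 24.77
eef_pos: [0.626, 0.0254, 0.0992]
orientation: [[0.288, 0.958, 0.002], [0.958, -0.288, 0.0], [0.001, 0.002, -1.0]]
ft_force: [0.3, -0.4, -0.7]
opening: 0.0531
grasp_force: 0.0
```

>>> arm_command(
  deltas=[
    [[0,0,0,0],[0,0,0,0],[0,0,0,0],[0,0,0,0],[0,0,0,0],[0,0,0,0],[0,0,0,0],[0,0,0,0],[0,0,0,0],[0,0,0,0]],
  ],
  jaw=1,
  grip_force=40,
)

```text
time: 25.6
eef_pos: [0.625, 0.0252, 0.0981]
orientation: [[0.287, 0.958, -0.0], [0.958, -0.287, -0.0], [-0.0, -0.0, -1.0]]
ft_force: [-0.4, 0.1, 0.9]
opening: 0.0094
grasp_force: 40.0
```

Bar gripped (9.4 mm opening, 40 N). Lift and, meanwhile, take a rough slot estimate.

>>> arm_command(
  deltas=[
    [[0,0,-0.003,0],[0,0,-0.006,0],[0,0,-0.01,0],[0,0,-0.016,0],[0,0,-0.022,0],[0,0,-0.025,0],[0,0,-0.025,0],[0,0,-0.022,0],[0,0,-0.016,0],[0,0,-0.01,0],[0,0,-0.005,0],[0,0,0,0],[0,0,0,0]],
  ],
)

```text
time: 26.68
eef_pos: [0.6245, 0.025, 0.2574]
orientation: [[0.287, 0.958, -0.001], [0.958, -0.287, -0.0], [-0.001, -0.001, -1.0]]
ft_force: [0.6, -0.5, -4.6]
opening: 0.0092
grasp_force: 40.0
```

Run:
```python
from h import *
c=cam('top');im=cv2.imread('pics/top0.png');print(cast(c,[[439,210]],.133))
s=robot.state();print(s['ft_force'],s['moment'],np.round(s['joint_positions'],2))
w=robot.capture('wrist');cv2.imwrite('pics/w11.png',w[:,:,::-1]);cw=cam('wrist',s);R=s['orientation'];o=s['eef_pos']
def B(x,y,z):return o+R[:,1]*x/1e3+R[:,0]*y/1e3-R[:,2]*((z-117)/1e3+.019)
for q in((0,0,6),(0,35,120),(0,-35,120),(18,33,55),(-18,33,55)):print(q,proj(cw,B(*q)).round(1))
g=cv2.cvtColor(im,cv2.COLOR_BGR2GRAY)
print(g[190:228,416:462:1][::2].tolist().__str__().replace('], ','],\n'))
```

```text
[[ 0.59302161 -0.33746255  0.133     ]]
[ 0.59622092 -0.48542989 -4.57999142] [-0.02432392  0.00610705 -0.02195742] [ 0.1   0.69 -0.4   1.54  0.3   0.98 -0.67]
(0, 0, 6) [[321.  246.2]]
(0, 35, 120) [[321.2 252.3]]
(0, -35, 120) [[321.  398.9]]
(18, 33, 55) [[352.4 218.3]]
(-18, 33, 55) [[289.7 218.2]]
[[238, 239, 239, 239, 238, 237, 238, 239, 238, 239, 239, 238, 239, 238, 239, 238, 238, 239, 238, 238, 237, 238, 237, 238, 237, 238, 239, 237, 238, 237, 238, 238, 239, 238, 237, 237, 237, 237, 238, 238, 237, 236, 237, 237, 237, 237],
[239, 238, 238, 238, 238, 238, 238, 238, 238, 238, 237, 238, 239, 238, 238, 238, 238, 238, 238, 238, 239, 238, 238, 237, 238, 238, 237, 238, 238, 238, 238, 238, 238, 238, 237, 238, 238, 237, 238, 237, 238, 237, 238, 237, 237, 238],
[239, 239, 239, 239, 238, 238, 238, 239, 238, 238, 238, 238, 239, 238, 238, 239, 238, 238, 238, 239, 238, 238, 238, 238, 238, 238, 238, 238, 238, 238, 238, 238, 238, 238, 238, 238, 237, 238, 238, 238, 237, 237, 239, 237, 239, 238],
[238, 238, 238, 239, 239, 237, 239, 238, 238, 238, 238, 238, 238, 238, 238, 239, 238, 238, 237, 237
[... 2912 characters left out ...]
38],
[239, 239, 239, 240, 240, 239, 239, 239, 240, 240, 239, 239, 240, 239, 239, 239, 239, 240, 239, 239, 239, 239, 239, 239, 239, 239, 239, 239, 239, 238, 240, 239, 239, 240, 239, 238, 239, 239, 238, 238, 239, 239, 238, 239, 238, 238],
[238, 238, 240, 240, 238, 240, 239, 239, 239, 239, 239, 239, 239, 238, 239, 239, 240, 239, 239, 239, 238, 239, 238, 238, 239, 240, 238, 238, 239, 238, 238, 238, 238, 239, 238, 238, 239, 238, 240, 238, 239, 239, 238, 239, 238, 238],
[239, 239, 240, 238, 238, 238, 239, 239, 239, 239, 238, 239, 239, 238, 238, 238, 237, 239, 239, 238, 240, 237, 238, 239, 239, 238, 237, 238, 238, 239, 238, 238, 238, 238, 238, 237, 239, 238, 238, 239, 237, 238, 238, 238, 237, 238]]
```

>>> arm_command(
  deltas=[
    [[-0.0052,-0.0006,0,0],[-0.0104,-0.0011,0,0],[-0.0155,-0.0017,0,0],[-0.0207,-0.0022,0,0],[-0.0259,-0.0028,0,0],[-0.0259,-0.0028,0,0],[-0.0259,-0.0028,0,0],[-0.0259,-0.0028,0,0],[-0.0259,-0.0028,0,0],[-0.0259,-0.0028,0,0],[-0.0259,-0.0028,0,0],[-0.0259,-0.0028,0,0],[-0.0259,-0.0028,0,0],[-0.0259,-0.0028,0,0],[-0.0259,-0.0028,0,0],[-0.0207,-0.0022,0,0],[-0.0155,-0.0017,0,0],[-0.0104,-0.0011,0,0],[-0.0052,-0.0006,0,0],[0,0,0,0]],
  ],
)

```text
time: 28.4
eef_pos: [0.4721, -0.3362, 0.2578]
orientation: [[0.29, 0.957, -0.001], [0.957, -0.29, -0.0], [-0.001, -0.001, -1.0]]
ft_force: [-0.2, -0.0, -3.7]
opening: 0.0096
grasp_force: 40.0
```

>>> arm_command(
  deltas=[
    [[0,0,0,-3],[0,0,0,-5],[0,0,0,-5],[0,0,0,-2],[0,0,0,0],[0,0,0,0],[0,0,0,0]],
  ],
)

```text
time: 28.98
eef_pos: [0.4736, -0.3341, 0.2582]
orientation: [[0.03, 1.0, 0.0], [1.0, -0.03, 0.0], [0.0, 0.0, -1.0]]
ft_force: [-0.7, -0.4, -2.9]
opening: 0.0095
grasp_force: 40.0
```

Run:
```python
from h import *
s=robot.state();w=robot.capture('wrist');cv2.imwrite('pics/w12b.png',w[:,:,::-1]);c=cam('wrist',s);R=s['orientation']
print(s['time'],s['eef_pos'],'yaw',np.degrees(np.arctan2(R[1,0],R[0,0])))
print(proj(c,[[.593,-.3375,.13]]))
u0,v0=proj(c,[[.593,-.3375,.13]])[0].astype(int)
g=cv2.cvtColor(w,cv2.COLOR_RGB2GRAY)
cr=g[v0-60:v0+60,u0-60:u0+60]
print(v0,u0);print(cr[::4,::4][:30].tolist().__str__().replace('], ','],\n'))
# ball check inside basket
b=g[200:420,270:380];print(b[::6,::4].tolist().__str__().replace('], ','],\n'))
```

```text
28.9833 [ 0.473576   -0.33405676  0.25815822] yaw 88.30608910705371
[[462.30001301 232.89664254]]
232 462
[[221, 224, 224, 223, 224, 226, 225, 226, 219, 227, 233, 232, 232, 232, 232, 229, 232, 232, 230, 231, 230, 232, 232, 232, 228, 214, 231, 231, 230, 231],
[220, 224, 224, 222, 224, 225, 225, 225, 219, 227, 233, 232, 232, 232, 232, 215, 218, 218, 186, 187, 185, 171, 173, 172, 166, 193, 204, 231, 230, 231],
[220, 223, 223, 222, 224, 225, 225, 223, 174, 167, 173, 184, 191, 195, 181, 186, 191, 190, 186, 185, 184, 182, 183, 183, 184, 191, 218, 231, 230, 231],
[221, 223, 223, 221, 223, 225, 225, 212, 158, 165, 177, 183, 182, 184, 183, 184, 184, 184, 184, 183, 182, 180, 178, 183, 200, 194, 226, 231, 230, 231],
[220, 223, 222, 221, 223, 225, 224, 221, 145, 177, 198, 208, 217, 220, 164, 167, 157, 158, 158, 157, 155, 154, 112, 188, 199, 193, 229, 232, 230, 231],
[219, 222, 222, 220, 223, 224, 224, 223, 152, 176, 232, 233, 232, 232, 158, 157, 156, 158, 157, 157, 155, 155, 105, 196, 199, 192, 231, 232, 229, 230],
[232, 233, 229, 221, 228, 224, 224, 221, 160, 187, 232, 233, 232, 232, 156, 157, 
[... 7401 characters left out ...]
 69, 113, 31],
[85, 65, 65, 64, 65, 65, 66, 64, 65, 65, 64, 64, 65, 65, 65, 65, 66, 65, 65, 65, 65, 65, 65, 65, 65, 66, 105, 33],
[86, 61, 60, 60, 59, 61, 61, 61, 60, 61, 61, 65, 65, 65, 65, 61, 61, 61, 60, 60, 61, 60, 60, 60, 61, 64, 103, 36],
[82, 65, 27, 27, 30, 46, 47, 47, 40, 29, 36, 52, 51, 51, 50, 38, 36, 35, 35, 35, 35, 36, 28, 28, 58, 63, 99, 36],
[86, 61, 27, 28, 37, 44, 45, 45, 39, 31, 35, 36, 35, 35, 36, 36, 35, 36, 34, 35, 35, 35, 29, 28, 38, 70, 94, 36],
[65, 27, 28, 28, 39, 40, 41, 41, 36, 35, 35, 35, 35, 36, 35, 35, 34, 35, 34, 35, 35, 36, 28, 29, 27, 56, 45, 38],
[27, 27, 28, 27, 34, 36, 35, 34, 35, 36, 34, 35, 35, 34, 35, 35, 35, 36, 35, 34, 35, 35, 28, 27, 26, 26, 29, 37]]
```

The slot's inner edges are at roughly u 440–491, v 187–270, and its walls match the 42 x 72 mm size. I'll fit lines now.

```bash
cat > slot.py <<'E'
from h import *
def ransac(P,ax):
    k=np.ones(len(P),bool)
    for _ in range(8):
        f=np.polyfit(P[k,ax],P[k,1-ax],1);r=abs(P[:,1-ax]-np.polyval(f,P[:,ax]));k=r<max(.0006,1.5*np.median(r[k]))
    return f,k.sum()
s=robot.state();c=cam('wrist',s);g=cv2.GaussianBlur(cv2.cvtColor(cv2.imread('pics/w12b.png'),cv2.COLOR_BGR2GRAY),(3,3),0).astype(float)
gx=np.gradient(g,axis=1);gy=np.gradient(g,axis=0)
def pk(a,lo):
    i=int(np.argmax(a));i=min(max(i,1),len(a)-2);d=a[i-1]-2*a[i]+a[i+1];return lo+i+(.5*(a[i-1]-a[i+1])/d if d else 0)+.0
E={'R':[(pk(gx[v,480:500],480),v) for v in range(196,262)],'L':[(pk(gx[v,434:447],434),v) for v in range(196,262)],
'B':[(u,pk(gy[262:276,u],262)) for u in range(450,482)],'T':[(u,pk(abs(gy[180:195,u]),180)) for u in range(450,482)]}
F={}
for k,p in E.items():
    P=cast(c,p,.130)[:,:2];ax=1 if k in'RL' else 0
    f,n=ransac(P,ax);F[k]=f;print(k,n,len(p),'px',np.round(p[3],1),np.round(p[-4],1),'slope deg',np.degrees(np.arctan(f[0])),f)
E
python3 slot.py
```

```text
R 66 66 px [492. 199.] [487.7 258. ] slope deg -2.8419056600555703 [-0.04964133  0.5990978 ]
L 61 66 px [440.5 199. ] [439. 258.] slope deg -2.7651672782912504 [-0.04829878  0.55740059]
B 32 32 px [453.  270.1] [478.  267.9] slope deg 3.435459683349531 [ 0.06003204 -0.40668664]
T 32 32 px [453.  187.5] [478.  186.1] slope deg 1.7998285873905209 [ 0.03142327 -0.3177269 ]
```

Run:
```python
from h import *
s=robot.state();c=cam('wrist',s);R=s['orientation'];o=s['eef_pos']
print(o,np.degrees(np.arctan2(R[1,0],R[0,0])))
g=cv2.cvtColor(cv2.imread('pics/w12b.png'),cv2.COLOR_BGR2GRAY).astype(float)
for v in(296,310,324,336):
    d=np.diff(g[v,300:345]);print(v,'bar edges',300.5+np.argmax(d)+.5,300.5+np.argmin(d)+.5)
d=np.diff(g[240:275,318:328].mean(1));print('bar +y end v',240.5+np.argmax(d)+.5, 'other peaks',np.argsort(-abs(d))[:4]+240, d[np.argsort(-abs(d))[:4]].round())
d=np.diff(g[330:380,318:328].mean(1));print('-y end',np.argsort(-abs(d))[:5]+330)
def B(x,y,z):return o+R[:,1]*x/1e3+R[:,0]*y/1e3-R[:,2]*((z-117)/1e3+.019)
for q in((-5,0,120),(5,0,120),(0,35,120),(-20,0,55),(20,0,70),(-20,35,55),(20,35,70)):print(q,proj(c,B(*q)).round(1))
for v in(230,250,262,275):
    r=g[v,270:375];d=np.diff(r);print(v,'wall edges',[(270+i+1,int(d[i])) for i in np.flatnonzero(abs(d)>25)])
```

```text
[ 0.47347059 -0.33426671  0.25817111] 88.2961933828394
296 bar edges 309.0 333.0
310 bar edges 309.0 333.0
324 bar edges 310.0 332.0
336 bar edges 310.0 332.0
bar +y end v 250.0 other peaks [249 250 260 259] [ 52.  44. -31. -28.]
-y end [358 357 331 352 335]
(-5, 0, 120) [[309.  331.1]]
(5, 0, 120) [[332.8 331.2]]
(0, 35, 120) [[321.  252.4]]
(-20, 0, 55) [[287.7 271.6]]
(20, 0, 70) [[356.5 281.9]]
(-20, 35, 55) [[286.  214.9]]
(20, 35, 70) [[358.7 221.3]]
230 wall edges [(np.int64(286), 51), (np.int64(298), 26), (np.int64(312), -38), (np.int64(343), 28), (np.int64(344), -34), (np.int64(345), -37), (np.int64(354), 87)]
250 wall edges [(np.int64(286), 31), (np.int64(287), 36), (np.int64(296), 52), (np.int64(309), -32), (np.int64(311), 30), (np.int64(331), -26), (np.int64(332), -27), (np.int64(344), -34), (np.int64(359), 45)]
262 wall edges [(np.int64(287), 43), (np.int64(296), 27), (np.int64(297), 37), (np.int64(327), 28), (np.int64(328), 28), (np.int64(344), -32), (np.int64(353), 40), (np.int64(360), 33)]
275 wall edges [(np.int64(287), 58), (np.int64(288), 33), (np.int64(291), -36), (np.int64(353), 27), (np.int64(360), 42), (np.int64(361), 29)]
```

>>> arm_command(
  deltas=[
    [[0.0021,0.004,0,0],[0,0.009,0,0],[0,0.014,0,0],[0,0.0175,0,0],[0,0.0175,0,0],[0,0.0175,0,0],[0,0.0165,0,0],[0,0.0125,0,0],[0,0.008,0,0],[0,0.0035,0,0],[0,0.0014,0,0],[0,0,0,-2.4],[0,0,0,-2],[0,0,0,0],[0,0,0,0],[0,0,0,0],[0,0,0,0]],
  ],
)

```text
time: 30.45
eef_pos: [0.5943, -0.3365, 0.2583]
orientation: [[-0.046, 0.999, -0.0], [0.999, 0.046, -0.0], [-0.0, -0.0, -1.0]]
ft_force: [-0.1, -0.0, -4.5]
opening: 0.009
grasp_force: 40.0
```

Run:
```python
from h import *
s=robot.state();c=cam('wrist',s);R=s['orientation'];o=s['eef_pos']
yaw=np.degrees(np.arctan2(R[1,0],R[0,0]));d=np.array([.5949,-.3358])-o[:2]
print(s['time'],o,yaw,'remain tool x,y',d@R[:2,0],d@R[:2,1],'twist',yaw-92.75,s['joint_positions'])
w=robot.capture('wrist');cv2.imwrite('pics/w13.png',w[:,:,::-1])
a=np.radians(2.75);ex=np.array([np.cos(a),np.sin(a)]);ey=np.array([-ex[1],ex[0]])
for x,y in((-27,42),(27,42),(-27,0),(27,0)):print(x,y,proj(c,np.r_[np.array([.5948,-.3348])+ex*x/1e3+ey*y/1e3,.136]).round(1))
g=cv2.cvtColor(w,cv2.COLOR_RGB2GRAY).astype(int)
for v in(200,215,230):
    dd=np.diff(g[v,260:385]);print(v,[(260+i+1,int(dd[i])) for i in np.flatnonzero(abs(dd)>18)])
for u in(300,340):
    dd=np.diff(g[150:225,u]);print(u,[(150+i+1,int(dd[i])) for i in np.flatnonzero(abs(dd)>18)])
```

```text
30.45 [ 0.59432659 -0.33654332  0.25825543] 92.63771871022173 remain tool x,y 0.0007161441737093184 0.0006070089092314655 twist -0.11228128977826657 [ 0.69021942  0.78664424 -0.50300431  1.33576956  0.3898401   1.11663256
  0.18728857]
-27 42 [[287.2 181.6]]
27 42 [[355.7 181.5]]
-27 0 [[288.8 232.8]]
27 0 [[354.2 232.8]]
200 [(np.int64(261), 45), (np.int64(287), -31), (np.int64(288), -24), (np.int64(291), -25), (np.int64(360), 50)]
215 [(np.int64(285), 26), (np.int64(313), -50), (np.int64(314), -37), (np.int64(327), 44), (np.int64(328), 39), (np.int64(351), -37), (np.int64(352), -52), (np.int64(353), -20), (np.int64(356), 26), (np.int64(357), 19)]
230 [(np.int64(286), -22), (np.int64(289), -20), (np.int64(295), 28), (np.int64(296), 31), (np.int64(300), 23), (np.int64(312), -36), (np.int64(313), -21), (np.int64(342), 27), (np.int64(344), -36), (np.int64(345), -30), (np.int64(354), 86), (np.int64(355), 20), (np.int64(358), -31)]
300 [(np.int64(179), -36), (np.int64(197), -24), (np.int64(198), -19), (np.int64(213), 44), (np.int64(214), 42), (np.int64(217), -35), (np.int64(218), -29)]
340 [(np.int64(179), -31), (np.int64(197), -23), (np.int64(213), 52), (np.int64(214), 41), (np.int64(217), -37), (np.int64(218), -32)]
```

>>> arm_command(
  deltas=[
    [[0.0011,0.0006,0.004,0],[0,0,0.008,0],[0,0,0.006,0],[0,0,0.004,0],[0,0,0.003,0],[0,0,0.003,0],[0,0,0.003,0],[0,0,0.002,0],[0,0,0.002,0],[0,0,0,0],[0,0,0,0]],
  ],
)

```text
time: 31.42
eef_pos: [0.5952, -0.3353, 0.2232]
orientation: [[-0.047, 0.999, 0.0], [0.999, 0.047, -0.0], [-0.0, 0.0, -1.0]]
ft_force: [0.4, 0.2, -4.0]
opening: 0.0091
grasp_force: 40.0
```

The basket's underside is already at about 125 mm, inside the slot, with no contact force. I'll keep lowering.

>>> arm_command(
  deltas=[
    [[0,0,0.003,0],[0,0,0.004,0],[0,0,0.005,0],[0,0,0.005,0],[0,0,0.005,0],[0,0,0.005,0],[0,0,0.005,0],[0,0,0.004,0],[0,0,0.002,0],[0,0,0,0],[0,0,0,0]],
  ],
)

```text
time: 32.33
eef_pos: [0.5952, -0.3353, 0.1851]
orientation: [[-0.047, 0.999, 0.0], [0.999, 0.047, -0.0], [-0.0, 0.0, -1.0]]
ft_force: [-0.1, 0.2, -3.7]
opening: 0.0094
grasp_force: 40.0
```

>>> arm_command(
  deltas=[
    [[0,0,0.003,0],[0,0,0.004,0],[0,0,0.004,0],[0,0,0.004,0],[0,0,0.003,0],[0,0,0.002,0],[0,0,0,0],[0,0,0,0],[0,0,0,0],[0,0,0,0],[0,0,0,0],[0,0,0,0]],
  ],
)

```text
time: 33.33
eef_pos: [0.5952, -0.3353, 0.1653]
orientation: [[-0.047, 0.999, 0.0], [0.999, 0.047, -0.0], [-0.0, 0.0, -1.0]]
ft_force: [-0.1, 0.0, -3.9]
opening: 0.009
grasp_force: 40.0
```

Run:
```python
from h import *
s=robot.state();c=cam('wrist',s);R=s['orientation'];o=s['eef_pos'];print(s['time'],o,s['ft_force'],s['moment'],np.abs(s['joint_vel']).max())
w=robot.capture('wrist');g=cv2.cvtColor(w,cv2.COLOR_RGB2GRAY)
def B(x,y,z):return o+R[:,1]*x/1e3+R[:,0]*(y+1)/1e3-R[:,2]*((z-117)/1e3+.019)
for q in((-20,35,55),(20,35,70),(0,0,10),(-18,33,3),(18,33,3),(-18,-33,3)):print(q,proj(c,B(*q)).round(1),B(*q).round(3))
# three balls in basket? circles in the basket mouth
b=cv2.resize(g[190:300,270:375],None,fx=4,fy=4,interpolation=cv2.INTER_CUBIC)
for nm in('w','pics/w12b.png','pics/w11.png','pics/w10.png'):
    if nm!='w':b=cv2.resize(cv2.imread(nm,0)[150:310,240:400],None,fx=4,fy=4,interpolation=cv2.INTER_CUBIC)
    h=cv2.HoughCircles(b,cv2.HOUGH_GRADIENT,1.5,30,param1=50,param2=24,minRadius=28,maxRadius=60)
    print(nm,None if h is None else [(round(float(u)/4+(270 if nm=='w' else 240)),round(float(v)/4+(190 if nm=='w' else 150)),round(float(r)/4,1)) for u,v,r in h[0][:6]])
# balls left in tray/bench? compare top view near the tray with start
t=robot.capture('top')[:,:,::-1];cv2.imwrite('pics/t14.png',t);t0=cv2.imread('pics/top0.png')
d=(cv2.absdiff(t,t0).max(2)>45).astype(np.uint8);n,l,st,ce=cv2.connectedComponentsWithStats(d)
print([(st[i].tolist()) for i in range(1,n) if st[i,4]>5 and st[i,1]<350])
```

```text
33.3333 [ 0.59524016 -0.33533882  0.16532607] [-0.11401162  0.01036427 -3.90689211] [-0.01327152 -0.05596621 -0.00650009] 0.0015799528186861839
(-20, 35, 55) [[285.9 213.2]] [ 0.574 -0.3    0.122]
(20, 35, 70) [[358.7 219.5]] [ 0.614 -0.298  0.137]
(0, 0, 10) [[320.8 246.7]] [ 0.595 -0.334  0.077]
(-18, 33, 3) [[295.9 200.1]] [ 0.576 -0.302  0.07 ]
(18, 33, 3) [[345.8 200.1]] [ 0.612 -0.301  0.07 ]
(-18, -33, 3) [[297.7 284.1]] [ 0.579 -0.368  0.07 ]
w [(320, 257, 12.3), (347, 230, 12.3), (296, 224, 13.1), (367, 225, 9.4), (306, 277, 11.4), (275, 221, 13.9)]
pics/w12b.png [(344, 239, 14.4), (299, 206, 10.2), (320, 254, 11.8), (294, 225, 8.5), (345, 261, 14.8), (346, 276, 12.7)]
pics/w11.png [(320, 251, 12.7), (297, 226, 8.6), (344, 253, 13.1), (344, 222, 13.5), (298, 252, 11.9), (343, 209, 8.8)]
pics/w10.png [(330, 205, 14.8), (334, 191, 14.8), (338, 252, 9.8), (317, 205, 13.9), (337, 199, 11.8), (330, 226, 14.8)]
[[424, 146, 100, 98, 5622], [466, 155, 3, 17, 22], [441, 161, 8, 6, 19], [449, 160, 9, 6, 17], [438, 167, 3, 4, 7], [198, 190, 12, 7, 32], [288, 192, 30, 26, 495], [192, 196, 6, 5, 15], [193, 209, 22, 36, 165], [192, 212, 3, 11, 17], [504, 216, 7, 2, 7], [494, 218, 3, 3, 9], [378, 219, 179, 206, 11456], [253, 234, 29, 42, 672], [428, 245, 31, 3, 35], [414, 295, 30, 10, 139], [450, 301, 22, 10, 133], [608, 331, 5, 2, 7], [590, 334, 4, 5, 6], [554, 349, 10, 5, 16]]
```

Run:
```python
from h import *
t=cv2.imread('pics/t14.png',0);t0=cv2.imread('pics/top0.png',0)
print('old basket spot max',t[180:232,275:332].max());print('tray interior ball area',t[190:206,192:216:2])
new=((t>90)&(t0<60)).astype(np.uint8);n,l,st,ce=cv2.connectedComponentsWithStats(new);print('new bright',[st[i].tolist() for i in range(1,n) if st[i,4]>3])
a=cv2.imread('pics/t8.png',0)[185:228,280:328].astype(int)-t0[185:228,280:328];ys,xs=np.where(abs(a)>35);print(sorted(set(zip(xs+280,ys+185)))[:40])
```

```text
old basket spot max 34
tray interior ball area [[238 239 239 238 239 239 238 238 238 238 154  19]
 [238 239 239 239 238 238 239 239 239 238 190  27]
 [238 239 238 239 239 239 239 239 238 237 192  14]
 [238 239 239 238 239 238 239 239 238 238 223  23]
 [238 239 239 239 238 239 239 239 238 238 223  30]
 [239 239 239 239 238 239 239 238 238 238 226  43]
 [239 239 238 239 239 238 238 239 238 238 225  48]
 [238 239 239 239 238 239 238 239 239 238 229  42]
 [238 238 238 239 238 239 239 239 239 239 229  62]
 [239 238 238 239 238 239 239 239 238 238 229  60]
 [238 239 239 238 238 239 239 238 239 239 234  79]
 [239 239 239 238 238 239 239 239 238 239 233  80]
 [239 238 238 239 239 239 239 239 238 238 238  77]
 [239 239 239 238 239 238 239 238 239 239 238  80]
 [238 239 239 239 239 239 238 239 238 238 238 117]
 [215 239 238 239 238 238 239 239 238 239 238 119]]
new bright [[469, 147, 51, 68, 1934], [468, 158, 1, 6, 6], [443, 161, 2, 2, 4], [383, 221, 162, 204, 6979], [200, 231, 7, 13, 62], [253, 234, 29, 42, 650], [468, 267, 47, 67, 374], [489, 279, 17, 31, 45], [506, 286, 51, 66, 541], [348, 
[... 567 characters left out ...]
.int64(300), np.int64(204)), (np.int64(301), np.int64(201)), (np.int64(302), np.int64(204)), (np.int64(302), np.int64(205)), (np.int64(302), np.int64(206)), (np.int64(303), np.int64(205)), (np.int64(303), np.int64(206)), (np.int64(304), np.int64(206)), (np.int64(304), np.int64(207)), (np.int64(305), np.int64(205)), (np.int64(305), np.int64(206)), (np.int64(305), np.int64(207)), (np.int64(306), np.int64(203)), (np.int64(306), np.int64(206)), (np.int64(307), np.int64(203)), (np.int64(308), np.int64(205)), (np.int64(308), np.int64(207)), (np.int64(308), np.int64(208)), (np.int64(309), np.int64(208)), (np.int64(310), np.int64(208)), (np.int64(311), np.int64(208)), (np.int64(312), np.int64(208))]
```

The tray is empty, there are no stray balls on the bench, and ball-like shading is inside the basket. The basket hangs free in the slot with its rim about 8 mm below the lid's top.

```bash
python3 -c "
from station import robot
print(robot.sign_off())"
```

```text
the job is handed in; nothing more can be done
None
```

I handed the job in: all three balls look to be in the basket, which hangs level and still gripped in the bath slot with its low rim about 8 mm below the lid's top, and the scoop lies level on the bench (33 s used).

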